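Shim a leaning dust extractor level with a pry bar

ROBOT

A 6-joint arm with a two-finger parallel gripper is mounted at the origin on the work surface. World frame = base frame: x ahead of the robot, y to its left, z up, the work surface at z = 0. Lengths are in m, angles in rad, forces in N, time in s.
With the tool pointing down it reaches from about 0.3 to 0.775 m from the base axis. Payload 14.6 kg.
Tool frame: the origin (TCP) lies on the centre line of the jaws, within the pads' length; the fingertips stand 25 mm ahead of it and the grasp point (between the pads) lies 6 mm ahead of it (ctrl.tip_reach is the distance from the TCP to the fingertips, in m); z points along the fingers, y is the line along which they close (so a half turn about z gives the same grasp; the last joint's range is limited). The gripper opens to 94 mm and grips with 3 to 60 N. Pads are 16 mm wide; open, the fingers measure 119 mm over their backs; the gripper's body (75 mm by 177 mm) begins 78 mm behind the grasp point.
Start: joints at [-1.288, 0.3, 1.521, -0, 1.321, -0.067], TCP at [0.188, -0.517, 0.23] pointing down, gripper open.
Joint ranges: [-3.03, 3.03], [-0.79, 2.21], [0.23, 2.52], [-1.04, 4.18], [0, 3.07], [-2.55, 2.55]. Speed limits (rad/s): [2.22, 2.22, 2.57, 3.14, 3.14, 3.14].

INTERFACE

Orientations are given as [roll, pitch, yaw] about the fixed x, y, z axes, in that order (R = Rz(yaw) Ry(pitch) Rx(roll)).
In Python, from station import ctrl gives the robot as it stands. The module is installed in compiled form; this text tells all that it offers.
- The arm moves only by the tool apply_moves, never from a script. Its argument "deltas" is a list of rows, each a list of 7 numbers: the closure in counts, from 0 (fully open) to 255 (shut), then the shift along the world's x, y, z in cm, then the turn, a rotation vector about the world's x, y, z in rad. In form: [[jaw, tx, ty, tz, ax, ay, az], ...]. A call has 1 to 10 rows; each row shifts and turns the commanded pose from where the row before left it; what a row does not reach is not made up. A row lasts 1/10 s, in which the tool goes at most 50 mm and 8.59 degrees, less where a joint would pass 70% of its speed; a pose out of reach is approached as far as the arm can. A call with a gripper value outside its range is refused whole. The fingers move at their own pace and stop on an object; "grip_force" is the grip in N (left out, the last holds). Time passes only in rows, so rows that do not move let the fingers close. It gives the time, the measured TCP pose, the force, the opening and the grip force at its end, in the units of the state.
- ctrl.get_obs(): the state, without advancing time (a new reading comes with each control period).
- ctrl.camera(name): name is "scene" or "side" or "wrist"; returns a dict with "img" (420x560x3 uint8, red, green, blue), "K" (3x3 intrinsics, pixels), "k1" (the pictures are not rectified: a ray, as slopes to the right and down, at radius r is drawn at 1 + k1 r^2 times it, then the intrinsics apply), "pose" (4x4, takes a point from camera to world coordinates); the wrist camera has in their place "hand_eye" (4x4, takes a point from camera to tool coordinates, whose origin is the TCP and whose axes are the flange's). Camera axes: x right, y up, looking along -z (the intrinsics and any distortion apply to the point x, -y, -z); pixel columns grow to the right and rows downward; lengths in m; the calibration is good to about 2 mm. A picture is of the moment at which its call begins: read the wrist's pose just before it. There is no depth.
- ctrl.hand_in(): hands the job in; it is judged then, once.
The state is a dict: "time_s": time; "qpos": joint angles; "joint_vel": joint speeds; "tau": joint torques, N m; "ee_pos": TCP position; "eef_rot": TCP orientation; "force": force on the tool from outside, world axes, zero at the start; "moment": the same for the moment, N m; "grip_width": finger opening in m; "grip_force": force on a finger pad.
Only numpy, scipy, OpenCV 4.12 (cv2) and the standard library are available. Lean on these libraries where they do the work, as an engineer would, in place of code of your own. Each camera call takes 0.05 s, during which the arm holds its last target. There are 200 camera calls.

TASK

The small dust extractor leans because its foot on the low side has lost its pad. First make it safe to tip: stand every stone cast from its deck upright in the blue tray, turn the swing tab aside and lay the dusty filter flat in the steel tray; then set the fulcrum block before the low edge beside the short foot, lever the edge up over it with the pry bar, slip the orange shim squarely under the raised foot and let the extractor down level on it. Then draw the bar out and lay it flat and lengthways on its green mat, put the filter back flat in its opening and turn the tab over it again, without shoving the extractor out of its place or tipping it far, and leave the can, bowl and jar alone.

Things in the scene. Friction and masses are not known exactly. Their poses are not given: they have to be found in the camera images.
- extractor: white dust extractor with blue deck, 200 x 240 x 120 mm, 3.8 kg, loose. Own y points from the low side to the rear, z up; origin under its middle, level with the undersides of its two rear feet (x +-80, y 100). Starts leaning 0.04 rad, its -y edge (towards the robot's right) low; level once shimmed. Underside at z 30, face of the low edge at y -120, deck at z 120 mm
- short_foot (a point): middle of the underside of the extractor's single rubber foot on the low side (x = 0, y = -100, z = 8 of the extractor); the foot is 40 mm (x) by 24 mm (y) and 8 mm shorter than the two rear feet. It stands on the bench (z = 0) at first and must end on the 8 mm shim
- low_edge (a point): middle of the extractor's low bottom edge (x = 0, y = -120, z = 30 of the extractor); the free gap below it is about 21 mm at first, where the bar's blade goes in, beside the foot
- swing_tab (a joint): angle of the steel swing tab on the deck about its upright pivot: 0 = pointing along the extractor's +x, over the filter's edge; grows as it turns towards +y (anticlockwise from above), to 1.75 at its stop. Over the filter = less than 0.4 rad, clear of it = more than 1.3 rad. It stays where it is left (about 1.2 N at the post moves it)
- tab_pivot (a point): pivot of the swing tab, at deck level, x = -81, y = 45 of the extractor
- tab_post (a point): top of the tab's black finger post, 10 mm thick and 25 mm high (its lowest point 6 mm above the deck), 33 mm from the pivot; grip or push it round
- filter: square dusty filter panel in an aluminium frame, 120 x 120 x 14 mm, 0.22 kg, in a 125 mm square, 16 mm deep opening of the deck centred at x 0, y 45 mm of the extractor; seated, its underside is at z 104 of the extractor. Black upright handle in its middle: 10 mm thick (own x), 50 mm long (own y), from 14 to 38 mm above the underside. Origin: centre of its underside; seated, its axes match the extractor's
- cast_a: yellow stone dental cast, base 46 x 42 x 20 mm (own x, y, z), teeth to 27 mm, 90 g; origin: centre of its underside. One to three casts stand on the extractor's deck, on the shelf at y -117 to -17 mm, which has a 5 mm high rim on its outer sides
- cast_b: white stone cast, same size; may be absent
- cast_c: pink stone cast, same size; may be absent
- pry_bar: steel pry bar, 300 mm, 0.85 kg, flat underside; own x towards its tip, origin mid-length on the underside. Red handle x -150 to -20, 26 wide, 20 thick; shank to x 90, 18 wide, 14 thick; blade to x 150, 24 wide, 5 thick. Balances at x -38 mm. Starts on the green mat, tip towards +y
- bar_tip (a point): tip of the blade, on the bar's underside (x 150 mm of the bar). With the blade 10 to 20 mm under the low edge, the bar over the block and its handle end let down onto the bench, the bar's own weight keeps it there and holds the foot some 14 mm off the bench, so the hand is free for the shim
- fulcrum: steel fulcrum block, 0.5 kg, loose: flat base 32 mm (own x) x 100 mm (own y), 14 mm high, with a round ridge (20 mm rod along own x, 44 mm long) at own y = +35 mm; origin: centre of its underside. The ridge end goes towards the extractor, the tail away from it, under the bar
- ridge (a point): top of the block's ridge (own x 0, y 35, z 26 mm of the block). It works well parallel to the low edge, 30 to 38 mm off it, and about 60 mm along the edge from the short foot, to the extractor's -x side
- shim: orange packing shim, flat plate 120 x 40 x 8 mm (own x, y, z) with an upright grip, 8 mm thick (own x), 30 mm wide (own y), at own x = -50, its top 34 mm above the underside; 0.11 kg; origin: centre of its underside, own x towards the nose
- shim_pad (a point): the point of the shim's top that belongs under the middle of the short foot, 20 mm behind its nose (x = 40 of the shim); the nose goes in first, pointing along the extractor's +y
- model_tray: blue plastic tray for the casts, 150 mm (own x) x 180 mm (own y), floor 4 mm, rim 18 mm high, fixed; origin: centre of its underside
- steel_tray: steel tray for the filter, 150 x 180 mm, floor 4 mm, rim 18 mm high, fixed, like the blue one; the two may be swapped; origin: centre of its underside
- tool_mat: thin green mat where the pry bar belongs, 90 mm (own x) x 330 mm (own y), level with the bench; origin: its centre
- spray_can: bystander: aluminium spray can, 42 mm across, 130 mm high; leave alone
- mixing_bowl: bystander: green mixing bowl, 100 mm across, 55 mm high; leave alone
- bur_jar: bystander: small clear jar, 44 mm across, 55 mm high; leave alone

How it is judged:
By the outcome, as a careful person would: the job done as asked, in the order asked, and still so for the second after the job is handed in, with the robot touching nothing.
Of cast_a, cast_b, cast_c only 1 to 3 are there at a start; the rules pass over those that are not, and their reading is None.
At some moment in a run one of cast_a, cast_b, cast_c may be knocked a few centimetres aside while the robot is not near it.
It also fails if it takes over 210 s, if anything falls off the work surface, if the arm or the gripper's body presses on something with over 40 N, if the wrist force passes 120 N, or if a joint passes its speed limit or range.

## Working session

There is one attempt and no reset: what is moved stays moved. The work goes in short steps, Python scripts to look and compute and a tool call to move; the robot and the scene stay as the last step left them, time stands still between calls to the robot, and variables do not carry over. Pictures are saved under pics/ and viewed, at most 17 in all, crops included, and the job is handed in when it is done.

Besides the shell and the picture viewer there is one more tool, called after "Request:" as name([rows], argument=value, ...), one row to a line, values as JSON. apply_moves: Moves the arm, as the interface text tells. Its arguments: {"type":"object","properties":{"deltas":{"type":"array"},"grip_force":{"type":"number"}},"required":["deltas"]}

```bash
mkdir -p pics
cat > h.py <<'E'
import numpy as np, cv2, pickle
from station import ctrl
from scipy.spatial.transform import Rotation as R
def snap(name,fn):
    o=ctrl.get_obs(); c=ctrl.camera(name); c=dict(c)
    if 'hand_eye' in c:
        T=np.eye(4); T[:3,:3]=R.from_euler('xyz',o['eef_rot']).as_matrix(); T[:3,3]=o['ee_pos']
        c['pose']=T@np.array(c['hand_eye'])
    cv2.imwrite(f'pics/{fn}.png',c['img'][:,:,::-1]); pickle.dump(c,open(f'pics/{fn}.pkl','wb')); return c
def load(fn): return pickle.load(open(f'pics/{fn}.pkl','rb'))
def ray(c,u,v):
    K=np.array(c['K']); d=np.array([(u-K[0,2])/K[0,0],(v-K[1,2])/K[1,1]]); s=d.copy()
    for _ in range(20): s=d/(1+c['k1']*(s@s))
    P=np.array(c['pose']); return P[:3,3],P[:3,:3]@np.array([s[0],-s[1],-1])
def px(c,u,v,z):
    o,r=ray(c,u,v); return np.round(o+r*(z-o[2])/r[2],4)
def proj(c,p):
    P=np.array(c['pose']); q=P[:3,:3].T@(np.array(p)-P[:3,3]); s=np.array([q[0],-q[1]])/-q[2]; s=s*(1+c['k1']*(s@s))
    K=np.array(c['K']); return np.round([K[0,0]*s[0]+K[0,2],K[1,1]*s[1]+K[1,2]],1)
def tri(*a):
    A=0;b=0
    for c,u,v in a:
        o,r=ray(c,u,v); r=r/np.linalg.norm(r); M=np.eye(3)-np.outer(r,r); A=A+M; b=b+M@o
    return np.round(np.linalg.solve(A,b),4)
E
python3 - <<'E'
from h import *
print(ctrl.get_obs())
for n in ('scene','side','wrist'):
    c=snap(n,n+'0'); print(n,c['K'],c['k1'],c['pose'])
a=[cv2.imread(f'pics/{n}0.png') for n in('scene','side')]
E
```

```text
{'time_s': 0.0, 'qpos': array([-1.28760851e+00,  3.00457057e-01,  1.52158463e+00, -2.60797922e-05,
        1.32069945e+00, -6.66097330e-02]), 'joint_vel': array([ 0.00061189, -0.00042981, -0.00037991,  0.00092993,  0.00062461,
        0.00073922]), 'tau': array([-3.56851167e-03, -5.31807232e+01, -3.52739775e+01,  7.06488127e-02,
        2.42927636e-02, -9.69820371e-05]), 'ee_pos': array([ 0.18840946, -0.51647098,  0.22989252]), 'eef_rot': array([-3.14044503e+00, -5.12390170e-05,  3.49803993e-01]), 'force': array([-0.3269449 ,  0.44530822,  0.01136803]), 'moment': array([ 0.00276099,  0.00322564, -0.00671605]), 'grip_force': 0.0, 'grip_width': 0.09411348702591528}
scene [[384.46230019   0.         276.83423578]
 [  0.         384.46230019 210.92809339]
 [  0.           0.           1.        ]] -0.03453354663797495 [[-0.31207663 -0.79317037  0.52296169  1.02703314]
 [ 0.94999933 -0.26658762  0.16258015  0.15489543]
 [ 0.01046135  0.54755073  0.83670709  0.84651233]
 [ 0.          0.          0.          1.        ]]
side [[444.2705231    0.         280.30703684]
 [  0.         444.2705231  205.36437704]
 [  0.           0.           1.        ]] -0.13731993254088878 [[-0.8932659   0.2835458  -0.34882346  0.17407107]
 [-0.44944449 -0.57834966  0.68081666  0.73195664]
 [-0.00869922  0.76492709  0.64405813  0.7947305 ]
 [ 0.          0.          0.          1.        ]]
wrist [[378.13586645   0.         282.71705636]
 [  0.         378.13586645 210.51329272]
 [  0.           0.           1.        ]] 0.018137672879055745 [[ 0.34346042  0.89933953  0.27059813  0.26850485]
 [-0.939166    0.32934581  0.09746054 -0.48780309]
 [-0.00147024 -0.2876104   0.95774636  0.38441802]
 [ 0.          0.          0.          1.        ]]
```

View pics/scene0.png

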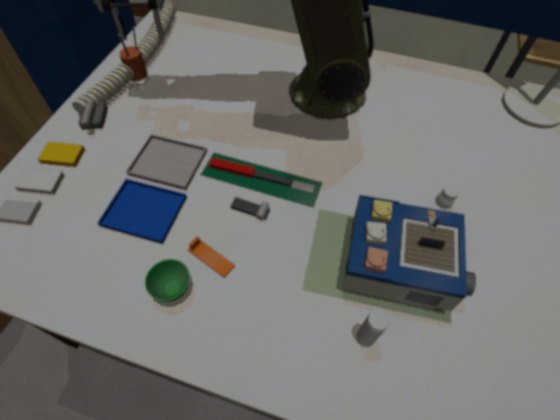

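View pics/side0.png

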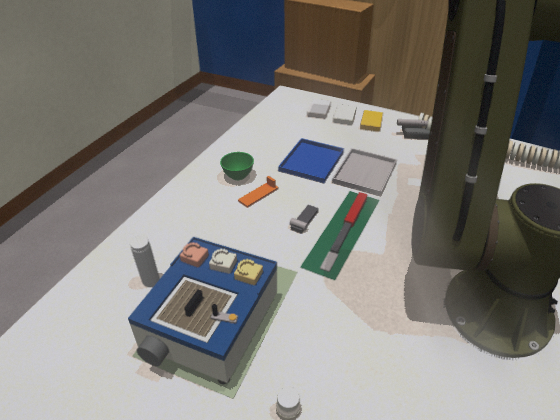

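```bash
cat >> h.py <<'E'
def tile(fn,x0,y0,x1,y1,W,H,step=20):
    im=cv2.imread(f'pics/{fn}.png')[y0:y1,x0:x1]; im=cv2.convertScaleAbs(im,alpha=1.3); im=cv2.resize(im,(W,H),interpolation=cv2.INTER_CUBIC)
    for u in range(-(-x0//step)*step,x1,step):
        X=int((u+.5-x0)*W/(x1-x0)); cv2.line(im,(X,0),(X,5),(0,0,255),1); cv2.putText(im,str(u),(X-8,14),0,.33,(0,0,255),1)
    for v in range(-(-y0//step)*step,y1,step):
        Y=int((v+.5-y0)*H/(y1-y0)); cv2.line(im,(0,Y),(5,Y),(0,0,255),1); cv2.putText(im,str(v),(6,Y+4),0,.33,(0,0,255),1)
        for u in range(-(-x0//step)*step,x1,step): cv2.circle(im,(int((u+.5-x0)*W/(x1-x0)),Y),1,(0,255,255),-1)
    return im
E
python3 - <<'E'
from h import *
a=np.vstack([np.hstack([tile('scene0',340,190,480,310,400,300),tile('side0',125,232,285,385,400,300)]),
 np.hstack([tile('scene0',95,130,325,305,400,300),tile('side0',220,135,400,275,400,300)])])
cv2.imwrite('pics/comp0.png',a)
E
```

```text
(no output)
```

View pics/comp0.png

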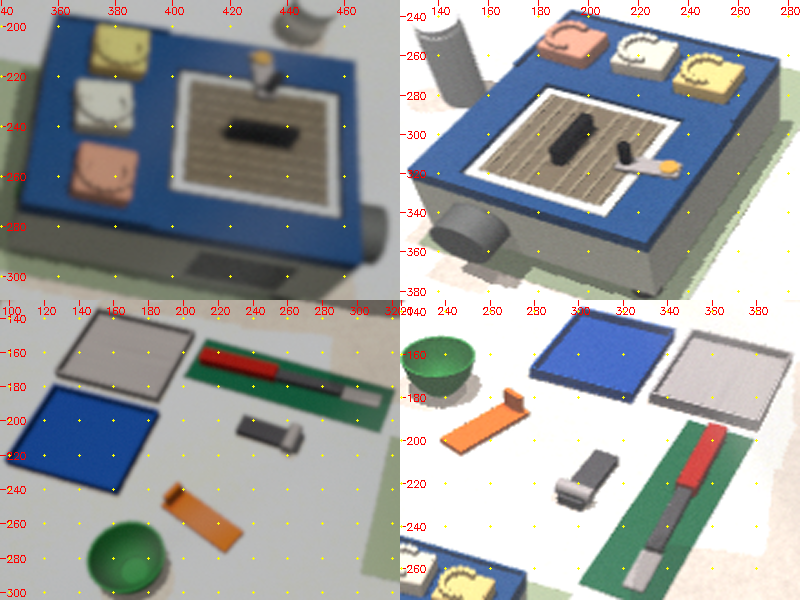

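```bash
cat > fit.py <<'E'
from h import *
from scipy.optimize import least_squares
S=load('scene0'); D=load('side0')
s1=lambda X,Y:(340+X/400*140-.5,190+Y/300*120-.5); d1=lambda X,Y:(125+(X-400)/2.5-.5,232+Y/300*153-.5)
s2=lambda X,Y:(95+X/400*230-.5,130+(Y-300)/300*175-.5); d2=lambda X,Y:(220+(X-400)/400*180-.5,135+(Y-300)/300*140-.5)
def pose(p,lean=.04):
    # leaning about rear feet x axis: -y edge low
    Rm=(R.from_euler('z',p[2])*R.from_euler('x',lean)).as_matrix()
    T=np.eye(4);T[:3,:3]=Rm
    o=np.array([p[0],p[1],0]);rear=R.from_euler('z',p[2]).apply([0,.1,0]); T[:3,3]=o+rear-Rm@np.array([0,.1,0]); return T
def fitext(obs,p0=(.55,.25,0),lean=.04):
    f=lambda p:np.concatenate([proj(c,(pose(p,lean)@np.r_[m,1])[:3])-np.array(q) for c,q,m in obs])
    r=least_squares(f,p0,diff_step=1e-3,loss='soft_l1'); return r.x,np.round(r.fun.reshape(-1,2),1)
E
python3 - <<'E'
from fit import *
x,y,z=.1,.12,.12
obs=[(S,s1(52,16),(-x,-y,z)),(S,s1(354,62),(-x,y,z)),(S,s1(361,265),(x,y,z)),(S,s1(20,207),(x,-y,z)),
(D,d1(570,10),(x,-y,z)),(D,d1(778,60),(-x,-y,z)),(D,d1(648,248),(-x,y,z)),(D,d1(410,170),(x,y,z))]
# filter frame corners
f=.06
obs+=[(S,s1(179,71),(-f,.045-f,.118)),(S,s1(338,95),(-f,.045+f,.118)),(S,s1(339,216),(f,.045+f,.118)),(S,s1(170,189),(f,.045-f,.118)),
(D,d1(549,87),(f,.045-f,.118)),(D,d1(683,121),(-f,.045-f,.118)),(D,d1(605,215),(-f,.045+f,.118)),(D,d1(464,176),(f,.045+f,.118))]
p,r=fitext(obs); print(p,r.tolist())
T=pose(p); np.save('ext.npy',T)
for n,m in dict(foot=(0,-.1,.008),edge=(0,-.12,.03),pivot=(-.081,.045,.12),handle=(0,.045,.142)).items(): print(n,(T@np.r_[m,1])[:3].round(4))
def P(n,a,b,z=0): 
    A=px(S,*s2(*a),z);B=px(D,*d2(*b),z);print(n,A,B,(A+B)/2)
def L(n,c,l,z): print(n,[px(c,*q,z)[:2].tolist() for q in l])
L('bluetray',S,[s2(*q) for q in[(50,384),(158,411),(116,492),(4,462)]],.018)
L('bluetray',D,[d2(*q) for q in[(580,310),(674,330),(632,398),(532,370)]],.018)
L('steeltray',S,[s2(*q) for q in[(98,310),(194,333),(161,401),(56,374)]],.018)
L('steeltray',D,[d2(*q) for q in[(700,330),(791,353),(760,426),(652,396)]],.018)
L('mat',S,[s2(*q) for q in[(206,340),(394,387),(382,432),(184,378)]],0)
L('mat',D,[d2(*q) for q in[(688,420),(753,440),(650,598),(580,583)]],0)
L('bar butt ctr,tip ctr',S,[s2(202,357),s2(381,399)],.01);L('bar',D,[d2(718,428),d2(636,588)],.01)
L('handle/shank,shank/blade',S,[s2(276,372),s2(341,390)],.015);L('hs,sb',D,[d2(686,488),d2(655,549)],.015)
L('fulc tail, ridge ends',S,[s2(242,424),s2(289,427),s2(298,450)],.014);L('f',D,[d2(605,458),d2(560,487),d2(592,492)],.016)
L('shim nose corners, tail',S,[s2(241,532),s2(226,552),s2(164,508)],.008);L('sh',D,[d2(441,441),d2(462,453)],.008)
L('shim grip top',S,[s2(175,488)],.034);L('sg',D,[d2(514,393)],.034)
for n,a,b in (('y',(121,40),(708,68)),('w',(103,96),(645,48)),('p',(105,163),(572,35))): print(n,px(S,*s1(*a),.137),px(D,*d1(*b),.137))
E
```

```text
[0.55315877 0.31177332 0.        ] [[4.3, -3.5], [3.3, 3.1], [-4.6, 2.4], [-3.1, -6.7], [7.8, 1.3], [5.3, 6.0], [-6.1, 0.6], [-0.7, -4.0], [2.0, -0.5], [0.7, 3.2], [-3.4, 2.7], [-2.7, -2.1], [3.1, -0.3], [0.3, 3.7], [-3.4, 2.2], [-0.5, -3.8]]
foot [ 0.5532  0.2116 -0.    ]
edge [0.5532 0.1907 0.0212]
pivot [0.4722 0.352  0.1177]
handle [0.5532 0.3511 0.1397]
bluetray [[0.5422, -0.4363], [0.5362, -0.2522], [0.6843, -0.2464], [0.6914, -0.4246]]
bluetray [[0.6876, -0.4224], [0.5419, -0.4309], [0.5318, -0.2465], [0.6793, -0.2476]]
steeltray [[0.374, -0.443], [0.3708, -0.2661], [0.5173, -0.2562], [0.5213, -0.4379]]
steeltray [[0.5081, -0.4478], [0.3724, -0.4472], [0.3625, -0.2618], [0.5099, -0.2623]]
mat [[0.3648, -0.2496], [0.3618, 0.0752], [0.453, 0.08], [0.452, -0.2503]]
mat [[0.4556, -0.2556], [0.3663, -0.252], [0.383, 0.0611], [0.459, 0.0736]]
bar butt ctr,tip ctr [[0.409, -0.2361], [0.3994, 0.0629]]
bar [[0.4117, -0.244], [0.3991, 0.0626]]
handle/shank,shank/blade [[0.4042, -0.1095], [0.406, -0.0006]]
hs,sb [[0.4065, -0.1092], [0.4014, 0.003]]
fulc tail, ridge ends [[0.5157, -0.1233], [0.4983, -0.0542], [0.5333, -0.0277]]
f [[0.5142, -0.1179], [0.5398, -0.0448], [0.5024, -0.0531]]
shim nose corners, tail [[0.6823, -0.0591], [0.7167, -0.0671], [0.6819, -0.1753]]
sh [[0.7163, -0.0672], [0.6804, -0.0578]]
shim grip top [[0.6591, -0.1641]]
sg [[0.6656, -0.1696]]
y [0.4948 0.2355 0.137 ] [0.5042 0.2326 0.137 ]
w [0.5573 0.2324 0.137 ] [0.5641 0.2314 0.137 ]
p [0.6208 0.2453 0.137 ] [0.6287 0.2427 0.137 ]
```

```bash
sed -i 's/return np.round(\[K\[0,0\]\*s\[0\]+K\[0,2\],K\[1,1\]\*s\[1\]+K\[1,2\]\],1)/return np.array([K[0,0]*s[0]+K[0,2],K[1,1]*s[1]+K[1,2]])/' h.py; sed -i 's/p0,diff_step=1e-3,/p0,/' fit.py
python3 - <<'E'
from fit import *
x,y,z=.1,.12,.12
obs=[(S,s1(52,16),(-x,-y,z)),(S,s1(354,62),(-x,y,z)),(S,s1(361,265),(x,y,z)),(S,s1(20,207),(x,-y,z)),
(D,d1(570,10),(x,-y,z)),(D,d1(778,60),(-x,-y,z)),(D,d1(648,248),(-x,y,z)),(D,d1(410,170),(x,y,z))]
f=.06
obs+=[(S,s1(179,71),(-f,.045-f,.118)),(S,s1(338,95),(-f,.045+f,.118)),(S,s1(339,216),(f,.045+f,.118)),(S,s1(170,189),(f,.045-f,.118)),
(D,d1(549,87),(f,.045-f,.118)),(D,d1(683,121),(-f,.045-f,.118)),(D,d1(605,215),(-f,.045+f,.118)),(D,d1(464,176),(f,.045+f,.118))]
p,r=fitext(obs); print(p,r.tolist())
T=pose(p); np.save('ext.npy',T)
for n,m in dict(foot=(0,-.1,.008),edge=(0,-.12,.03),edge60=(-.06,-.12,.03),ridgegoal=(-.06,-.154,.03),pivot=(-.081,.045,.12),post=(-.048,.045,.151),handle=(0,.045,.142)).items(): print(n,(T@np.r_[m,1])[:3].round(4))
Ti=np.linalg.inv(T)
for n,a,b in (('y',(121,40),(708,68)),('w',(103,96),(645,48)),('p',(105,163),(572,35))): 
  w=tri((S,*s1(*a)),(D,*d1(*b)));print(n,w,(Ti@np.r_[w,1])[:3])
w=tri((S,*s1(262,133)),(D,*d1(572,135)));print('handle',w,(Ti@np.r_[w,1])[:3])
w=tri((S,*s1(268,88)),(D,*d1(625,160)));print('post',w,(Ti@np.r_[w,1])[:3])
w=tri((S,*s1(261,58)),(D,*d1(670,167)));print('piv',w,(Ti@np.r_[w,1])[:3])
E
```

```text
[0.5558982  0.31222491 0.08647909] [[-0.0, 0.2], [-0.4, -0.3], [0.0, 0.3], [-0.1, 0.1], [0.5, 2.1], [1.0, 1.3], [0.0, -1.7], [-0.6, 0.9], [-0.3, 0.5], [-1.5, 0.5], [-0.7, 0.8], [-0.3, 0.4], [-0.2, 1.0], [-0.5, 1.2], [0.9, 1.3], [0.3, -0.4]]
foot [ 0.5645  0.2124 -0.    ]
edge [0.5664 0.1917 0.0212]
edge60 [0.5066 0.1865 0.0212]
ridgegoal [0.5095 0.1526 0.0198]
pivot [0.4717 0.3453 0.1177]
post [0.5047 0.3469 0.1487]
handle [0.5525 0.3514 0.1397]
y [0.5006 0.2358 0.1432] [-0.06169248 -0.06549959  0.14993815]
w [0.5611 0.233  0.1411] [-0.0016604  -0.07359216  0.14816035]
p [0.6246 0.2455 0.1423] [ 0.06268194 -0.06658104  0.14908071]
handle [0.5539 0.3515 0.1348] [0.00140151 0.04474002 0.13711949]
post [0.5044 0.3538 0.13  ] [-0.04771486  0.0511096   0.13206073]
piv [0.4721 0.3453 0.1282] [-0.08062831  0.04536372  0.13048925]
```

Request:
apply_moves([
  [90, 1.98, 4.31, 0.39, 0, 0, -0.0146],
  [90, 1.98, 4.31, 0.39, 0, 0, -0.0146],
  [90, 1.98, 4.31, 0.39, 0, 0, -0.0146],
  [90, 1.98, 4.31, 0.39, 0, 0, -0.0146],
  [90, 1.98, 4.31, 0.39, 0, 0, -0.0146],
  [90, 1.98, 4.31, 0.39, 0, 0, -0.0146],
  [90, 1.98, 4.31, 0.39, 0, 0, -0.0146],
  [90, 1.98, 4.31, 0.39, 0, 0, -0.0146],
  [90, 1.98, 4.31, 0.39, 0, 0, -0.0146],
  [90, 1.98, 4.31, 0.39, 0, 0, -0.0146],
], grip_force=15)

```text
time_s: 1.15
ee_pos: [0.3868, -0.0837, 0.2697]
eef_rot: [3.141, -0.0, 0.203]
force: [0.1, -0.8, -0.7]
grip_width: 0.0611
grip_force: 0.0
```

Request:
apply_moves([
  [90, 1.98, 4.31, 0.39, 0, 0, -0.0146],
  [90, 1.98, 4.31, 0.39, 0, 0, -0.0146],
  [90, 1.98, 4.31, 0.39, 0, 0, -0.0146],
  [90, 1.98, 4.31, 0.39, 0, 0, -0.0146],
  [90, 1.98, 4.31, 0.39, 0, 0, -0.0146],
  [90, 1.98, 4.31, 0.39, 0, 0, -0.0146],
  [90, 1.98, 4.31, 0.39, 0, 0, -0.0146],
  [90, 1.98, 4.31, 0.39, 0, 0, -0.0146],
  [90, 0, 0, 0, 0, 0, 0],
  [90, 0, 0, 0, 0, 0, 0],
])

```text
time_s: 2.15
ee_pos: [0.5447, 0.2596, 0.2996]
eef_rot: [3.141, 0.002, 0.088]
force: [-0.2, -1.0, 0.4]
grip_width: 0.0609
grip_force: 0.0
```

Run:
```python
from h import *
o=ctrl.get_obs(); print(o['time_s'],o['ee_pos'],o['eef_rot'],o['grip_width'])
snap('wrist','w1'); cv2.imwrite('pics/w1t.png',tile('w1',0,0,560,420,800,600,40))
```

```text
2.15 [0.54471954 0.25960853 0.29958038] [3.14098293e+00 1.65292448e-03 8.84000738e-02] 0.060918902514009624
```

View pics/w1t.png

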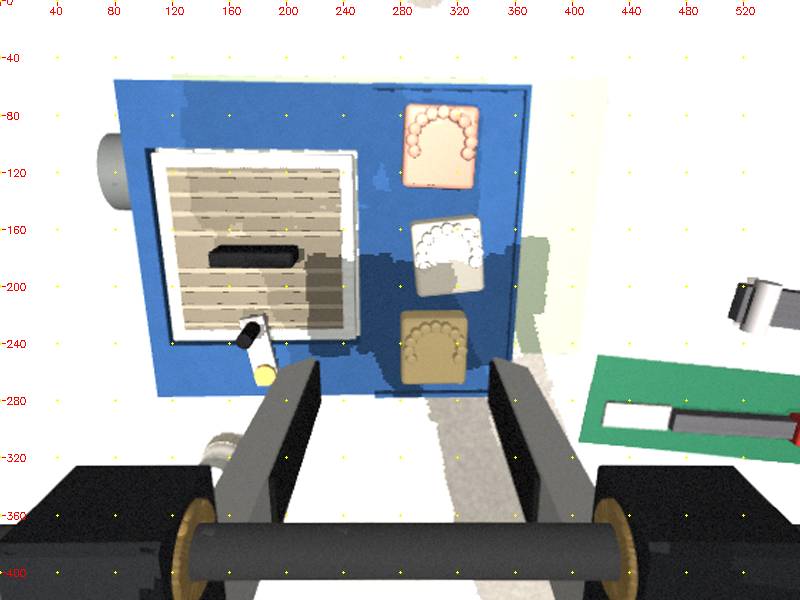

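Run:
```python
from h import *
W=load('w1');T=np.load('ext.npy');Ti=np.linalg.inv(T)
k=.7
for m in [(.1,.12,.12),(.1,-.12,.12),(-.1,-.12,.12),(-.1,.12,.12),(-.081,.045,.126),(.06,.105,.118),(-.06,-.015,.118)]: print(m,(proj(W,(T@np.r_[m,1])[:3])/k).round())
def onext(u,v,z):
    o,r=ray(W,u*k,v*k); a=(Ti@np.r_[o,1])[:3]; b=Ti[:3,:3]@r; return a+b*(z-a[2])/b[2]
for n,q in dict(p=[(405,104),(479,104),(475,188),(403,186)],w=[(411,220),(480,216),(484,291),(416,296)],y=[(401,311),(467,311),(466,383),(401,383)]).items():
    e=np.array([onext(*x,.14) for x in q]); c=e.mean(0); w=(T@np.r_[c,1])[:3]
    print(n,(e*1000).round().tolist()); print('  ctr ext',c.round(4),'world',w.round(4),'deck z',(w[2]-.02).round(4))
```

```text
(0.1, 0.12, 0.12) [111.  80.]
(0.1, -0.12, 0.12) [528.  83.]
(-0.1, -0.12, 0.12) [508. 392.]
(-0.1, 0.12, 0.12) [158. 397.]
(-0.081, 0.045, 0.126) [266. 374.]
(0.06, 0.105, 0.118) [150. 153.]
(-0.06, -0.015, 0.118) [356. 339.]
p [[87.0, -46.0, 140.0], [87.0, -88.0, 140.0], [41.0, -88.0, 140.0], [43.0, -45.0, 140.0]]
  ctr ext [ 0.0647 -0.0668  0.14  ] world [0.6266 0.2458 0.1332] deck z 0.1132
w [[23.0, -50.0, 140.0], [25.0, -91.0, 140.0], [-21.0, -96.0, 140.0], [-24.0, -54.0, 140.0]]
  ctr ext [ 0.0007 -0.0727  0.14  ] world [0.5634 0.2344 0.133 ] deck z 0.113
y [[-34.0, -44.0, 140.0], [-34.0, -86.0, 140.0], [-83.0, -87.0, 140.0], [-83.0, -44.0, 140.0]]
  ctr ext [-0.0584 -0.0653  0.14  ] world [0.5038 0.2367 0.1333] deck z 0.1133
```

Request:
apply_moves([
  [90, -2.2, -1.2, -4, 0.02, 0.0015, 0],
  [90, -2.2, -1.2, -4, 0.02, 0.0015, 0],
  [90, 0, 0, -3, 0, 0, 0],
  [90, 0, 0, -2.5, 0, 0, 0],
  [90, 0, 0, -1.5, 0, 0, 0],
  [90, 0, 0, -0.8, 0, 0, 0],
  [170, 0, 0, 0, 0, 0, 0],
  [170, 0, 0, 0, 0, 0, 0],
  [170, 0, 0, 0, 0, 0, 0],
  [170, 0, 0, 0, 0, 0, 0],
])

```text
time_s: 3.2
ee_pos: [0.5013, 0.2351, 0.1438]
eef_rot: [-3.101, -0.002, 0.087]
force: [-1.5, -3.0, 6.6]
grip_width: 0.0421
grip_force: 15.0
```

Request:
apply_moves([
  [170, 0, 0, 3, 0, 0, 0],
  [170, 0, 0, 3, 0, 0, 0],
  [170, 1.04, -4.39, 0, -0.01, 0, 0],
  [170, 1.04, -4.39, 0, -0.01, 0, 0],
  [170, 1.04, -4.39, 0, -0.01, 0, 0],
  [170, 1.04, -4.39, 0, -0.01, 0, 0],
  [170, 1.04, -4.39, 0, 0, 0, 0],
  [170, 1.04, -4.39, 0, 0, 0, 0],
  [170, 1.04, -4.39, 0, 0, 0, 0],
  [170, 1.04, -4.39, 0, 0, 0, 0],
])

```text
time_s: 4.2
ee_pos: [0.5842, -0.1179, 0.2029]
eef_rot: [-3.141, 0.003, 0.087]
force: [0.6, 0.5, -1.2]
grip_width: 0.0416
grip_force: 15.0
```

Request:
apply_moves([
  [170, 1.04, -4.39, 0, 0, 0, 0],
  [170, 1.04, -4.39, 0, 0, 0, 0],
  [170, 1.04, -4.39, 0, 0, 0, 0],
  [170, 1.04, -4.39, 0, 0, 0, 0],
  [170, 1.04, -4.39, 0, 0, 0, 0],
  [170, 1.04, -4.39, -2, 0, 0, 0],
  [170, 0, 0, -4, 0, 0, 0],
  [170, 0, 0, -4, 0, 0, 0],
  [170, 0, 0, -4, 0, 0, 0],
  [170, 0, 0, 0, 0, 0, 0],
])

```text
time_s: 5.2
ee_pos: [0.6441, -0.378, 0.056]
eef_rot: [-3.135, 0.011, 0.087]
force: [-0.1, -0.4, -1.9]
grip_width: 0.042
grip_force: 15.0
```

Request:
apply_moves([
  [170, 0, 0, -0.8, 0, 0, 0],
  [170, 0, 0, -0.7, 0, 0, 0],
  [170, 0, 0, 0, 0, 0, 0],
])

```text
time_s: 5.5
ee_pos: [0.6468, -0.3796, 0.0486]
eef_rot: [3.141, 0.002, 0.087]
force: [-0.6, 0.6, -0.5]
grip_width: 0.0417
grip_force: 15.0
```

Request:
apply_moves([
  [170, 0, 0, -0.6, 0, 0, 0],
  [170, 0, 0, -0.5, 0, 0, 0],
  [170, 0, 0, 0, 0, 0, 0],
  [105, 0, 0, 0, 0, 0, 0],
  [105, 0, 0, 0, 0, 0, 0],
  [105, 0, 0, 3, 0, 0, 0],
  [90, 0, 0, 5, 0, 0, 0],
  [90, 0, 0, 5, 0, 0, 0],
  [90, -0.63, 4.71, 2, 0, 0, 0],
  [90, -0.63, 4.71, 2, 0, 0, 0],
])

```text
time_s: 6.5
ee_pos: [0.6339, -0.2879, 0.2073]
eef_rot: [3.141, 0.001, 0.085]
force: [0.2, 0.3, -0.5]
grip_width: 0.0608
grip_force: 0.0
```

Request:
apply_moves([
  [90, -0.63, 4.71, 0, 0, 0, 0.01],
  [90, -0.63, 4.71, 0, 0, 0, 0.01],
  [90, -0.63, 4.71, 0, 0, 0, 0.01],
  [90, -0.63, 4.71, 0, 0, 0, 0.01],
  [90, -0.63, 4.71, 0, 0, 0, 0.01],
  [90, -0.63, 4.71, 0, 0, 0, 0.01],
  [90, -0.63, 4.71, 0, 0, 0, 0.01],
  [90, -0.63, 4.71, 0, 0.01, 0, 0],
  [90, -0.63, 4.71, 0, 0.01, 0, 0],
  [90, -0.63, 4.71, 0, 0.02, 0.003, 0],
])

```text
time_s: 7.5
ee_pos: [0.5708, 0.1849, 0.2061]
eef_rot: [-3.101, -0.001, 0.157]
force: [0.8, 1.0, 0.2]
grip_width: 0.0608
grip_force: 0.0
```

Run:
```python
from h import *
a=snap('scene','s2'); b=load('scene0')
d=np.abs(a['img'].astype(int)-b['img']).max(2)[130:310,95:480]; 
im=np.vstack([tile('s2',95,125,345,305,500,300,20),tile('s2',340,190,480,310,500,300)])
cv2.imwrite('pics/s2t.png',im)
W=snap('wrist','w2'); cv2.imwrite('pics/w2t.png',tile('w2',0,0,560,420,800,600,40))
```

```text
(no output)
```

View pics/s2t.png

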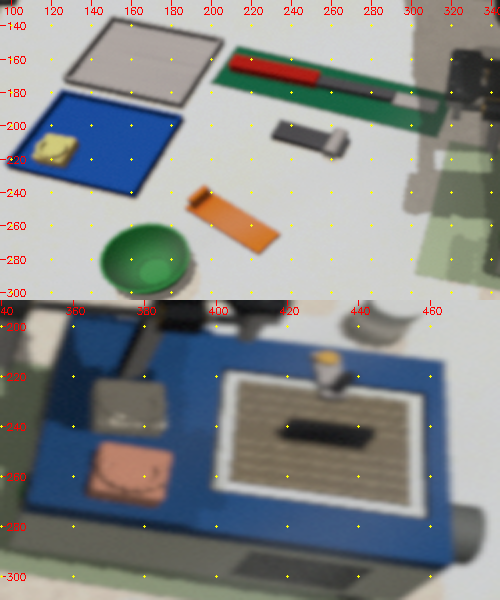

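Request:
apply_moves([
  [90, -0.8, 4.8, 0, 0, 0, 0.02],
  [90, 0, 0, -3, 0, 0, 0],
  [90, 0, 0, -2.2, 0, 0, 0],
  [90, 0, 0, -1.0, 0, 0, 0],
  [90, 0, 0, 0, 0, 0, 0],
  [170, 0, 0, 0, 0, 0, 0],
  [170, 0, 0, 0, 0, 0, 0],
  [170, 0, 0, 0, 0, 0, 0],
  [170, 0, 0, 0, 0, 0, 0],
])

```text
time_s: 8.5
ee_pos: [0.5637, 0.2309, 0.1446]
eef_rot: [-3.101, -0.002, 0.177]
force: [-0.2, -2.2, 6.1]
grip_width: 0.042
grip_force: 15.0
```

Request:
apply_moves([
  [170, 0, 0, 3, 0, 0, 0],
  [170, 0, 0, 3, 0, 0, 0],
  [170, 0.1, -4.37, 0, -0.01, 0, -0.01],
  [170, 0.1, -4.37, 0, -0.01, 0, -0.01],
  [170, 0.1, -4.37, 0, -0.01, 0, -0.01],
  [170, 0.1, -4.37, 0, -0.01, 0, -0.01],
  [170, 0.1, -4.37, 0, 0, 0, -0.01],
  [170, 0.1, -4.37, 0, 0, 0, -0.01],
  [170, 0.1, -4.37, 0, 0, 0, -0.01],
  [170, 0.1, -4.37, 0, 0, 0, -0.01],
])

```text
time_s: 9.5
ee_pos: [0.571, -0.1205, 0.2037]
eef_rot: [-3.141, 0.006, 0.096]
force: [0.7, -0.0, -0.9]
grip_width: 0.0418
grip_force: 15.0
```

Request:
apply_moves([
  [170, 0.1, -4.37, 0, 0, 0, -0.01],
  [170, 0.1, -4.37, 0, 0, 0, -0.01],
  [170, 0.1, -4.37, 0, 0, 0, 0],
  [170, 0.1, -4.37, 0, 0, 0, 0],
  [170, 0.1, -4.37, 0, 0, 0, 0],
  [170, 0.1, -4.37, -2, 0, 0, 0],
  [170, 0, 0, -4, 0, 0, 0],
  [170, 0, 0, -4, 0, 0, 0],
  [170, 0, 0, -3.5, 0, 0, 0],
  [170, 0, 0, -1.2, 0, 0, 0],
])

```text
time_s: 10.5
ee_pos: [0.5758, -0.38, 0.0524]
eef_rot: [-3.137, 0.01, 0.077]
force: [-0.5, 0.0, -0.6]
grip_width: 0.042
grip_force: 15.0
```

Request:
apply_moves([
  [170, 0, 0, 0, 0, 0, 0],
  [170, 0, 0, 0, 0, 0, 0],
])

```text
time_s: 10.7
ee_pos: [0.578, -0.3814, 0.0585]
eef_rot: [3.141, 0.004, 0.077]
force: [-0.3, 0.4, -0.0]
grip_width: 0.0418
grip_force: 15.0
```

Request:
apply_moves([
  [170, 0, 0, -1.0, 0, 0, 0],
  [170, 0, 0, -0.7, 0, 0, 0],
  [170, 0, 0, -0.4, 0, 0, 0],
  [170, 0, 0, 0, 0, 0, 0],
  [105, 0, 0, 0, 0, 0, 0],
  [105, 0, 0, 0, 0, 0, 0],
  [105, 0, 0, 3, 0, 0, 0],
  [90, 0, 0, 5, 0, 0, 0],
  [90, 0, 0, 5, 0, 0, 0],
  [90, 0.38, 4.82, 2, 0, 0, 0],
])

```text
time_s: 11.7
ee_pos: [0.581, -0.3387, 0.19]
eef_rot: [3.137, 0.0, 0.072]
force: [0.5, 1.5, 1.0]
grip_width: 0.0605
grip_force: 0.0
```

Request:
apply_moves([
  [90, 0.38, 4.82, 2, 0, 0, 0],
  [90, 0.38, 4.82, 0, 0, 0, 0],
  [90, 0.38, 4.82, 0, 0, 0, 0],
  [90, 0.38, 4.82, 0, 0, 0, 0],
  [90, 0.38, 4.82, 0, 0, 0, 0],
  [90, 0.38, 4.82, 0, 0, 0, 0],
  [90, 0.38, 4.82, 0, 0, 0, 0],
  [90, 0.38, 4.82, 0, 0.01, 0, 0],
  [90, 0.38, 4.82, 0, 0.01, 0, 0],
  [90, 0.38, 4.82, 0, 0.02, 0.003, 0],
])

```text
time_s: 12.7
ee_pos: [0.6186, 0.1472, 0.204]
eef_rot: [-3.1, 0.005, 0.077]
force: [-0.3, 0.1, 0.2]
grip_width: 0.0608
grip_force: 0.0
```

Run:
```python
from h import *
a=snap('scene','s3')['img']; b=load('scene0')['img']; s2=load('s2' and 's2')['img']
hsv=lambda i:cv2.cvtColor(i,cv2.COLOR_RGB2HSV)
for n,i in (('0',b),('2',s2),('3',a)):
    h=hsv(i); 
    for nm,(lo,hi) in dict(pink=((3,80,100),(13,160,255)),yel=((22,60,120),(32,200,255))).items():
        m=cv2.inRange(h,lo,hi); nn,l,st,ce=cv2.connectedComponentsWithStats(m)
        print(n,nm,[(st[k,4],ce[k].round(1).tolist()) for k in range(1,nn) if st[k,4]>60 and ce[k][0]>95 and ce[k][1]>180])
```

```text
0 pink [(np.int32(177), [211.1, 256.3]), (np.int32(334), [376.4, 257.9])]
0 yel [(np.int32(195), [382.6, 207.1])]
2 pink [(np.int32(236), [211.1, 256.8]), (np.int32(359), [376.5, 258.2])]
2 yel [(np.int32(178), [121.2, 212.5])]
3 pink [(np.int32(224), [211.0, 256.7]), (np.int32(350), [376.4, 258.2])]
3 yel [(np.int32(174), [121.3, 212.4])]
```

Request:
apply_moves([
  [90, 0.4, 4.8, 0, 0, 0, 0],
  [90, 0.3, 4.8, 0, 0, 0, 0.01],
  [90, 0, 0, -3, 0, 0, 0],
  [90, 0, 0, -2.2, 0, 0, 0],
  [90, 0, 0, -1.0, 0, 0, 0],
  [90, 0, 0, 0, 0, 0, 0],
  [170, 0, 0, 0, 0, 0, 0],
  [170, 0, 0, 0, 0, 0, 0],
  [170, 0, 0, 0, 0, 0, 0],
  [170, 0, 0, 0, 0, 0, 0],
])

```text
time_s: 13.75
ee_pos: [0.6262, 0.241, 0.1429]
eef_rot: [-3.1, 0.004, 0.087]
force: [0.1, -0.4, 6.3]
grip_width: 0.0418
grip_force: 15.0
```

Request:
apply_moves([
  [170, 0, 0, 3, 0, 0, 0],
  [170, 0, 0, 3, 0, 0, 0],
  [170, -0.12, -4.48, 0, -0.01, 0, -0.01],
  [170, -0.12, -4.48, 0, -0.01, 0, 0],
  [170, -0.12, -4.48, 0, -0.01, 0, 0],
  [170, -0.12, -4.48, 0, -0.01, 0, 0],
  [170, -0.12, -4.48, 0, 0, 0, 0],
  [170, -0.12, -4.48, 0, 0, 0, 0],
  [170, -0.12, -4.48, 0, 0, 0, 0],
  [170, -0.12, -4.48, 0, 0, 0, 0],
])

```text
time_s: 14.75
ee_pos: [0.6157, -0.1192, 0.2019]
eef_rot: [-3.141, 0.009, 0.077]
force: [0.1, 1.0, -0.3]
grip_width: 0.0418
grip_force: 15.0
```

Request:
apply_moves([
  [170, -0.12, -4.48, 0, 0, 0, 0],
  [170, -0.12, -4.48, 0, 0, 0, 0],
  [170, -0.12, -4.48, 0, 0, 0, 0],
  [170, -0.12, -4.48, -2, 0, 0, 0],
  [170, 0, 0, -4, 0, 0, 0],
  [170, 0, 0, -4, 0, 0, 0],
  [170, 0, 0, -3.5, 0, 0, 0],
  [170, 0, 0, -1.2, 0, 0, 0],
  [170, 0, 0, 0, 0, 0, 0],
  [170, 0, 0, 0, 0, 0, 0],
])

```text
time_s: 15.75
ee_pos: [0.6121, -0.297, 0.0566]
eef_rot: [3.141, 0.007, 0.077]
force: [0.1, -0.6, 0.5]
grip_width: 0.0418
grip_force: 15.0
```

Request:
apply_moves([
  [170, 0, 0, -1.0, 0, 0, 0],
  [170, 0, 0, -0.7, 0, 0, 0],
  [170, 0, 0, -0.4, 0, 0, 0],
  [170, 0, 0, 0, 0, 0, 0],
  [105, 0, 0, 0, 0, 0, 0],
  [105, 0, 0, 0, 0, 0, 0],
  [105, 0, 0, 3, 0, 0, 0],
  [105, 0, 0, 5, 0, 0, 0],
  [120, 0, 0, 5, 0, 0, 0],
  [170, -0.8, 4.8, 1, 0, 0, 0],
])

```text
time_s: 16.75
ee_pos: [0.6049, -0.2526, 0.1803]
eef_rot: [3.137, 0.0, 0.072]
force: [1.2, 0.1, 1.0]
grip_width: 0.0451
grip_force: 0.0
```

Run:
```python
from h import *
o=ctrl.get_obs();print(o['ee_pos'],o['eef_rot'])
W=load('w1');T=np.load('ext.npy');Ti=np.linalg.inv(T);k=.7
def onext(u,v,z):
    o,r=ray(W,u*k,v*k); a=(Ti@np.r_[o,1])[:3]; b=Ti[:3,:3]@r; return (a+b*(z-a[2])/b[2]).round(4)
print(onext(242,340,.151),onext(256,328,.126),onext(265,375,.126))
for th in (0,.1,.2,.4,.8,1.2,1.55,1.6): 
    m=(-.081+.033*np.cos(th),.045+.033*np.sin(th),.154); print(th,(T@np.r_[m,1])[:3].round(4), (proj(W,(T@np.r_[m[0],m[1],.151,1])[:3])/k).round())
```

```text
[ 0.60491243 -0.25263038  0.180277  ] [3.13681031e+00 1.46244258e-04 7.22521672e-02]
[-0.0474  0.0518  0.151 ] [-0.0488  0.049   0.126 ] [-0.082   0.0456  0.126 ]
0 [0.5047 0.3468 0.1517] [253. 341.]
0.1 [0.5043 0.3501 0.1518] [248. 341.]
0.2 [0.5035 0.3533 0.1519] [243. 342.]
0.4 [0.501  0.3594 0.1522] [232. 345.]
0.8 [0.4927 0.3695 0.1526] [215. 357.]
1.2 [0.4811 0.3756 0.1529] [205. 374.]
1.55 [0.4697 0.3769 0.153 ] [203. 390.]
1.6 [0.468  0.3767 0.153 ] [204. 393.]
```

Request:
apply_moves([
  [157, -0.77, 4.62, 1, 0, 0, 0],
  [157, -0.77, 4.62, 1, 0, 0, 0],
  [157, -0.77, 4.62, 1, 0, 0, 0],
  [157, -0.77, 4.62, 0, 0, 0, 0],
  [157, -0.77, 4.62, 0, 0, 0, 0],
  [157, -0.77, 4.62, 0, 0, 0, 0],
  [157, -0.77, 4.62, 0, 0, 0, 0],
  [157, -0.77, 4.62, 0, 0, 0, 0],
  [157, -0.77, 4.62, 0, 0, 0, 0],
  [157, -0.77, 4.62, 0, 0, 0, 0],
])

```text
time_s: 17.75
ee_pos: [0.5257, 0.2152, 0.2041]
eef_rot: [-3.14, 0.008, 0.077]
force: [0.4, -0.4, 0.1]
grip_width: 0.0362
grip_force: 0.0
```

Request:
apply_moves([
  [157, -0.77, 4.62, 0, 0.01, 0, 0],
  [157, -0.77, 4.62, 0, 0.01, 0, 0],
  [157, -0.77, 4.62, 0, 0.01, 0, 0],
  [157, 0, 0, -1, 0.01, 0, 0],
  [157, 0, 0, 0, 0, 0, 0],
  [157, 0, 0, 0, 0, 0, 0],
])

```text
time_s: 18.35
ee_pos: [0.5035, 0.351, 0.1937]
eef_rot: [-3.101, 0.006, 0.076]
force: [0.1, -0.5, 0.5]
grip_width: 0.0361
grip_force: 0.0
```

Request:
apply_moves([
  [157, 0, 0.1, -2, 0, 0, 0],
  [157, 0, 0, -1.4, 0, 0, 0],
  [157, 0, 0, -0.7, 0, 0, 0],
  [157, 0, 0, 0, 0, 0, 0],
  [255, 0, 0, 0, 0, 0, 0],
  [255, 0, 0, 0, 0, 0, 0],
  [255, 0, 0, 0, 0, 0, 0],
  [255, 0, 0, 0, 0, 0, 0],
], grip_force=8)

```text
time_s: 19.15
ee_pos: [0.5033, 0.3531, 0.153]
eef_rot: [-3.101, 0.005, 0.077]
force: [-0.3, -0.2, 1.3]
grip_width: 0.0101
grip_force: 8.0
```

Request:
apply_moves([
  [255, -0.25, 0.6, 0, 0, 0, 0],
  [255, -0.38, 0.55, 0, 0, 0, 0],
  [255, -0.45, 0.46, 0, 0, 0, 0],
  [255, -0.56, 0.37, 0, 0, 0, 0],
  [255, -0.6, 0.24, 0, 0, 0, 0],
  [255, -0.66, 0.13, 0, 0, 0, 0],
  [255, -0.65, 0, 0, 0, 0, 0],
  [255, 0, 0, 0, 0, 0, 0],
  [255, 0, 0, 0, 0, 0, 0],
])

```text
time_s: 20.05
ee_pos: [0.4671, 0.3771, 0.1531]
eef_rot: [-3.1, 0.006, 0.078]
force: [-1.0, -0.1, 5.9]
grip_width: 0.0099
grip_force: 8.0
```

Request:
apply_moves([
  [190, 0, 0, 0, 0, 0, 0],
  [190, 0, 0, 0, 0, 0, 0],
  [190, 0, 0, 3, -0.02, 0, 0],
  [190, 0, 0, 3, -0.02, -0.003, 0],
  [160, 0.77, -0.24, 0, 0, 0, 0.145],
  [160, 0.77, -0.24, 0, 0, 0, 0.145],
  [160, 0.77, -0.24, 0, 0, 0, 0.145],
  [160, 0.77, -0.24, 0, 0, 0, 0.145],
  [160, 0.77, -0.24, 0, 0, 0, 0.145],
  [160, 0.77, -0.24, 0, 0, 0, 0.145],
])

```text
time_s: 21.05
ee_pos: [0.5139, 0.362, 0.2121]
eef_rot: [-3.14, 0.007, 0.953]
force: [0.1, 0.4, -0.2]
grip_width: 0.0353
grip_force: 0.0
```

Request:
apply_moves([
  [160, 0.77, -0.24, 0, 0, 0, 0.145],
  [160, 0.77, -0.24, 0, 0, 0, 0.145],
  [160, 0.77, -0.24, 0, 0, 0, 0.145],
  [160, 0.77, -0.24, 0, 0, 0, 0.145],
  [160, 0.77, -0.24, 0, 0, 0, 0.125],
  [160, 0, 0, -1, 0.02, 0, 0],
  [160, 0, 0, 0, 0.02, 0.003, 0],
  [160, 0, 0, 0, 0, 0, 0],
  [160, 0, 0, 0, 0, 0, 0],
])

```text
time_s: 21.95
ee_pos: [0.5524, 0.3501, 0.2031]
eef_rot: [-3.141, -0.034, 1.651]
force: [-0.3, 0.3, 1.3]
grip_width: 0.0351
grip_force: 0.0
```

Run:
```python
from h import *
o=ctrl.get_obs();print(o['ee_pos'],o['eef_rot'])
W=snap('wrist','w3');snap('scene','s4');snap('side','d4')
cv2.imwrite('pics/c4.png',np.vstack([np.hstack([tile('w3',0,0,560,420,400,300,40),tile('s4',95,130,325,305,400,300)]),np.hstack([tile('s4',340,190,480,310,400,300),tile('d4',125,232,285,385,400,300)])]))
```

```text
[0.55238369 0.35011844 0.20305586] [-3.14125685 -0.03399462  1.65138382]
```

View pics/c4.png

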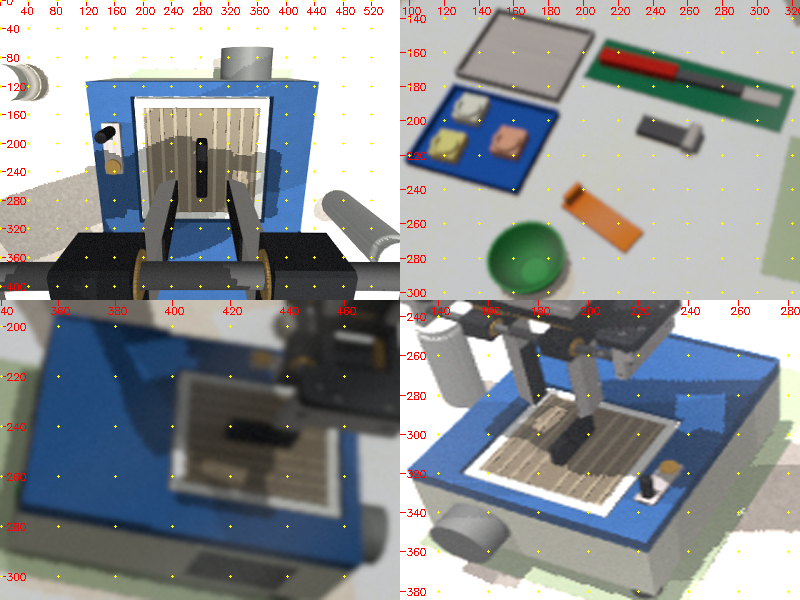

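Request:
apply_moves([
  [160, 0, 0.1, -3, 0, 0, 0],
  [160, 0, 0, -1.8, 0, 0, 0],
  [160, 0, 0, -0.8, 0, 0, 0],
  [160, 0, 0, -0.2, 0, 0, 0],
  [160, 0, 0, 0, 0, 0, 0],
  [255, 0, 0, 0, 0, 0, 0],
  [255, 0, 0, 0, 0, 0, 0],
  [255, 0, 0, 0, 0, 0, 0],
  [255, 0, 0, 0, 0, 0, 0],
], grip_force=25)

```text
time_s: 23.0
ee_pos: [0.5525, 0.3512, 0.1451]
eef_rot: [-3.142, -0.034, 1.652]
force: [-0.9, -0.4, 2.3]
grip_width: 0.0098
grip_force: 25.0
```

Request:
apply_moves([
  [255, 0, 0, 1, 0, 0, 0],
  [255, 0, 0, 2, 0, 0, 0],
  [255, 0, 0, 2, 0, 0, 0],
  [255, 0, 0, 2, 0, 0, 0],
  [255, -0.3, -2, 0, -0.02, 0, 0],
  [255, -0.69, -4.4, 0, -0.02, 0, 0],
  [255, -0.69, -4.4, 0, 0, 0, 0],
  [255, -0.69, -4.4, 0, 0, 0, 0],
  [255, -0.69, -4.4, 0, 0, 0, 0],
  [255, -0.69, -4.4, 0, 0, 0, 0],
])

```text
time_s: 24.0
ee_pos: [0.5143, 0.1095, 0.2153]
eef_rot: [-3.138, 0.006, 1.652]
force: [1.1, -0.6, -1.7]
grip_width: 0.0097
grip_force: 25.0
```

Request:
apply_moves([
  [255, -0.69, -4.4, 0, 0, 0, -0.01],
  [255, -0.69, -4.4, 0, 0, 0, -0.01],
  [255, -0.69, -4.4, 0, 0, 0, -0.01],
  [255, -0.69, -4.4, 0, 0, 0, -0.01],
  [255, -0.69, -4.4, 0, 0, 0, -0.01],
  [255, -0.69, -4.4, 0, 0, 0, 0],
  [255, -0.69, -4.4, 0, 0, 0, 0],
  [255, -0.69, -4.4, 0, 0, 0, 0],
  [255, -0.69, -4.4, 0, 0, 0, 0],
  [255, -0.69, -4.4, -1, 0, 0, 0],
])

```text
time_s: 25.0
ee_pos: [0.4457, -0.331, 0.2064]
eef_rot: [-3.14, 0.008, 1.602]
force: [0.4, -0.7, -1.4]
grip_width: 0.0099
grip_force: 25.0
```

Request:
apply_moves([
  [255, -0.3, -2.0, -3, 0, 0, 0],
  [255, 0, 0, -3.5, 0, 0, 0],
  [255, 0, 0, -3.5, 0, 0, 0],
  [255, 0, 0, -1.5, 0, 0, 0],
  [255, 0, 0, -0.7, 0, 0, 0],
  [255, 0, 0, 0, 0, 0, 0],
  [255, 0, 0, 0, 0, 0, 0],
])

```text
time_s: 25.7
ee_pos: [0.4436, -0.3493, 0.0843]
eef_rot: [-3.14, 0.007, 1.602]
force: [-1.2, -0.2, -1.1]
grip_width: 0.0099
grip_force: 25.0
```

Request:
apply_moves([
  [255, 0, 0, -1.5, 0, 0, 0],
  [255, 0, 0, -1.2, 0, 0, 0],
  [255, 0, 0, -0.7, 0, 0, 0],
  [255, 0, 0, -0.1, 0, 0, 0],
  [255, 0, 0, 0, 0, 0, 0],
  [160, 0, 0, 0, 0, 0, 0],
  [160, 0, 0, 0, 0, 0, 0],
  [160, 0, 0, 3, 0, 0, 0],
  [160, 0, 0, 5, 0, 0, 0],
  [160, 0, 0, 5, 0, 0, 0],
])

```text
time_s: 26.7
ee_pos: [0.4426, -0.3487, 0.1792]
eef_rot: [-3.137, 0.005, 1.602]
force: [0.2, -0.4, 0.4]
grip_width: 0.0345
grip_force: 0.0
```

Request:
apply_moves([
  [110, 1.27, 4.4, 2, 0, 0, 0],
  [110, 1.27, 4.4, 2, 0, 0, 0],
  [110, 1.27, 4.4, 2, 0, 0, 0],
  [110, 1.27, 4.4, 0, 0, 0, 0],
  [110, 1.27, 4.4, 0, 0, 0, 0],
  [110, 1.27, 4.4, 0, 0, 0, 0],
  [110, 0, 0, 0, 0, 0, 0],
  [110, 0, 0, 0, 0, 0, 0],
])

```text
time_s: 27.5
ee_pos: [0.5193, -0.0843, 0.2378]
eef_rot: [-3.138, 0.006, 1.604]
force: [0.1, 0.2, 0.4]
grip_width: 0.0539
grip_force: 0.0
```

Run:
```python
from h import *
o=ctrl.get_obs();print(o['ee_pos'],o['eef_rot'],o['time_s'])
W=snap('wrist','w5');snap('side','d5')
cv2.imwrite('pics/c5.png',np.hstack([tile('w5',0,0,560,420,520,390,40),tile('d5',270,140,410,370,280,390)]))
```

```text
[ 0.5192503  -0.08428221  0.23784715] [-3.13816062  0.00602147  1.60365556] 27.5
```

View pics/c5.png

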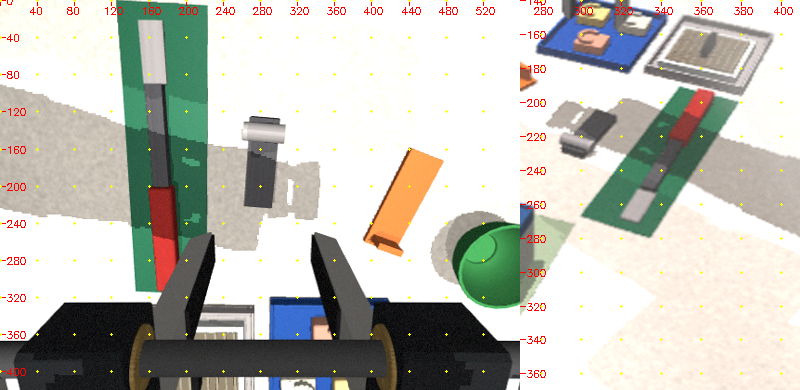

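Run:
```python
from h import *
W=load('w5');k=520/560
P=lambda X,Y,z:px(W,X/k-.5,Y/k-.5,z)
print('ful tail',P(244,207,.014),P(271,207,.014),'front',P(251,116,.014),P(279,118,.014))
print('ridge',P(243,132,.022),P(286,133,.022))
print('bar butt',P(158,291,.02),P(179,290,.02),'tip',P(138,20,.005),P(163,20,.005),'hs',P(150,187,.02),P(172,187,.02),'sb',P(145,83,.012),P(165,83,.012))
print('shim nose',P(410,150,.008),P(443,160,.008),'tail',P(364,240,.008),'grip',P(366,236,.034),P(402,254,.008))
T=np.load('ext.npy')
for m in [(-.06,-.154,.03),(-.06,-.12,.03),(0,-.1,.008)]: print(m,(T@np.r_[m,1])[:3].round(4))
```

```text
ful tail [ 0.4993 -0.1288  0.014 ] [ 0.53   -0.1277  0.014 ] front [ 0.5049 -0.0275  0.014 ] [ 0.5344 -0.0286  0.014 ]
ridge [ 0.4972 -0.0435  0.022 ] [ 0.5421 -0.043   0.022 ]
bar butt [ 0.398  -0.2373  0.02  ] [ 0.4233 -0.2351  0.02  ] tip [0.3901 0.0608 0.005 ] [0.4149 0.0618 0.005 ] hs [ 0.396  -0.1071  0.02  ] [ 0.4201 -0.1063  0.02  ] sb [0.3952 0.0015 0.012 ] [0.4157 0.0023 0.012 ]
shim nose [ 0.6794 -0.0586  0.008 ] [ 0.7171 -0.0685  0.008 ] tail [ 0.642  -0.1672  0.008 ] grip [ 0.6352 -0.1509  0.034 ] [ 0.6894 -0.1837  0.008 ]
(-0.06, -0.154, 0.03) [0.5095 0.1526 0.0198]
(-0.06, -0.12, 0.03) [0.5066 0.1865 0.0212]
(0, -0.1, 0.008) [ 0.5645  0.2124 -0.    ]
```

Request:
apply_moves([
  [110, -0.1, 0.3, -4.5, 0, 0, -0.043],
  [110, -0.1, 0.3, -4.5, 0, 0, -0.04],
  [110, 0, 0, -4.5, 0, 0, 0],
  [110, 0, 0, -3.5, 0, 0, 0],
  [110, 0, 0, -2, 0, 0, 0],
  [110, 0, 0, -1.2, 0, 0, 0],
  [110, 0, 0, 0, 0, 0, 0],
  [110, 0, 0, 0, 0, 0, 0],
], grip_force=35)

```text
time_s: 28.4
ee_pos: [0.5176, -0.0795, 0.0366]
eef_rot: [-3.139, 0.006, 1.518]
force: [0.7, 0.1, -0.4]
grip_width: 0.0539
grip_force: 0.0
```

Request:
apply_moves([
  [110, 0, 0.1, -0.9, 0, 0, 0],
  [110, 0, 0, 0, 0, 0, 0],
  [220, 0, 0, 0, 0, 0, 0],
  [220, 0, 0, 0, 0, 0, 0],
  [220, 0, 0, 0, 0, 0, 0],
  [220, 0, 0, 0, 0, 0, 0],
  [220, 0, 0, 2, 0, 0, 0],
  [220, 0, 0, 2, 0, 0, 0],
  [220, 0, 2, 0, 0, 0, 0.04],
  [220, 0, 0, 0, 0, 0, 0],
])

```text
time_s: 29.4
ee_pos: [0.5169, -0.0566, 0.0667]
eef_rot: [-3.138, 0.005, 1.561]
force: [0.6, -0.5, -4.7]
grip_width: 0.0318
grip_force: 35.0
```

Request:
apply_moves([
  [220, -0.1, 4, 0, 0, 0, 0.025],
  [220, -0.1, 4, 0, 0, 0, 0.025],
  [220, -0.1, 4, 0, 0, 0, 0.025],
  [220, -0.1, 3.4, 0, 0, 0, 0.022],
  [220, 0, 0, -1, 0, 0, 0],
  [220, 0, 0, 0, 0, 0, 0],
  [220, 0, 0, 0, 0, 0, 0],
])

```text
time_s: 30.1
ee_pos: [0.5129, 0.0952, 0.0562]
eef_rot: [-3.136, 0.006, 1.655]
force: [-0.0, 0.0, -5.1]
grip_width: 0.0314
grip_force: 35.0
```

Run:
```python
from h import *
o=ctrl.get_obs();print(o['ee_pos'],o['eef_rot'],o['time_s'])
W=snap('wrist','w6');snap('scene','s6'); T=np.load('ext.npy')
cv2.imwrite('pics/c6.png',np.vstack([tile('w6',0,0,560,340,800,486,40)]))
for m in [(-.1,-.12,.03),(.1,-.12,.03),(-.1,-.12,.12),(.1,-.12,.12),(-.02,-.112,.008),(.02,-.112,.008),(-.06,-.015,.118),(.06,-.015,.118)]: print(m,proj(W,(T@np.r_[m,1])[:3]).round(),proj(load('s6'),(T@np.r_[m,1])[:3]).round())
```

```text
[0.51285114 0.09524282 0.05615936] [-3.13644022  0.00597017  1.65473617] 30.1
(-0.1, -0.12, 0.03) [199.  80.] [353. 217.]
(0.1, -0.12, 0.03) [630.  78.] [342. 289.]
(-0.1, -0.12, 0.12) [122.  82.] [358. 196.]
(0.1, -0.12, 0.12) [971.  74.] [346. 272.]
(-0.02, -0.112, 0.008) [361.  63.] [351. 249.]
(0.02, -0.112, 0.008) [439.  63.] [348. 263.]
(-0.06, -0.015, 0.118) [ 283. -673.] [402. 218.]
(0.06, -0.015, 0.118) [1154. -744.] [399. 265.]
```

View pics/c6.png

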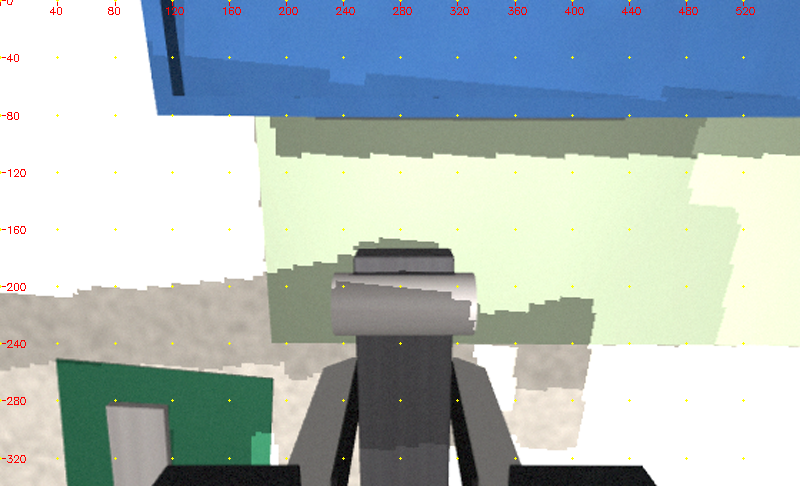

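Request:
apply_moves([
  [220, 0, 1.2, 0, 0, 0, 0],
  [220, 0, 1.15, 0, 0, 0, 0.003],
  [220, 0, 0, -1, 0, 0, 0],
  [220, 0, 0, -1, 0, 0, 0],
  [220, 0, 0, -0.5, 0, 0, 0],
  [220, 0, 0, -0.3, 0, 0, 0],
  [220, 0, 0, 0, 0, 0, 0],
])

```text
time_s: 30.9
ee_pos: [0.5129, 0.1194, 0.0281]
eef_rot: [-3.137, 0.006, 1.658]
force: [-0.4, -0.1, -5.2]
grip_width: 0.0315
grip_force: 35.0
```

Request:
apply_moves([
  [220, 0, 0, -0.1, 0, 0, 0],
  [110, 0, 0, 0, 0, 0, 0],
  [110, 0, 0, 0, 0, 0, 0],
  [110, 0, 0, 3, 0, 0, 0],
  [110, 0, 0, 5, 0, 0, 0],
  [118, -1.75, -4.2, 0, 0, 0, -0.01],
  [118, -1.75, -4.2, 0, 0, 0, -0.01],
  [118, -1.75, -4.2, 0, 0, 0, -0.01],
  [118, -1.75, -4.2, 0, 0, 0, -0.01],
  [118, -1.75, -4.2, 0, 0, 0, -0.01],
])

```text
time_s: 31.9
ee_pos: [0.425, -0.0919, 0.1084]
eef_rot: [-3.14, 0.006, 1.609]
force: [0.7, -1.7, 0.3]
grip_width: 0.0507
grip_force: 0.0
```

Request:
apply_moves([
  [118, -1.75, -4.2, 0, 0, 0, -0.01],
  [118, 0, 0, -3, 0, 0, 0],
  [118, 0, 0, -3, 0, 0, 0],
  [118, 0, 0, -1, 0, 0, 0],
  [118, 0, 0, 0, 0, 0, 0],
  [118, 0, 0, 0, 0, 0, 0],
], grip_force=50)

```text
time_s: 32.5
ee_pos: [0.4088, -0.1324, 0.0387]
eef_rot: [-3.139, 0.006, 1.599]
force: [-0.0, 0.7, -0.2]
grip_width: 0.0501
grip_force: 0.0
```

Run:
```python
from h import *
o=ctrl.get_obs();print(o['ee_pos'],o['eef_rot'],o['time_s'])
W=snap('wrist','w7');s=snap('side','d7');snap('scene','s7')
cv2.imwrite('pics/c7.png',np.hstack([np.vstack([tile('w7',0,0,560,420,400,300,40),tile('d7',220,130,400,265,400,300)]),np.vstack([tile('s7',230,180,380,300,400,300),tile('s7',95,130,325,305,400,300)])]))
```

```text
[ 0.40879945 -0.13241175  0.0386942 ] [-3.1389237   0.00624638  1.59929835] 32.5
```

View pics/c7.png

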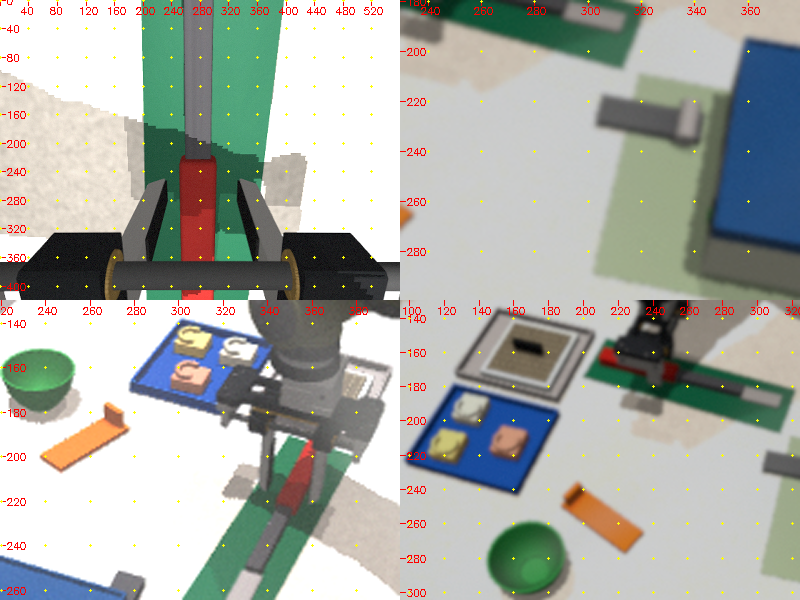

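Request:
apply_moves([
  [118, 0, 0, -0.7, 0, 0, 0],
  [118, 0, 0, -0.35, 0, 0, 0],
  [118, 0, 0, 0, 0, 0, 0],
  [235, 0, 0, 0, 0, 0, 0],
  [235, 0, 0, 0, 0, 0, 0],
  [235, 0, 0, 0, 0, 0, 0],
  [235, 0, 0, 0, 0, 0, 0],
], grip_force=55)

```text
time_s: 33.35
ee_pos: [0.4077, -0.1323, 0.0271]
eef_rot: [-3.137, 0.005, 1.599]
force: [-4.9, -1.5, 4.0]
grip_width: 0.0252
grip_force: 55.0
```

```bash
cat > bar.py <<'E'
from h import *
G=np.load('bargrasp.npy') # tool->bar
Te=np.load('ext.npy'); yaw=np.arctan2(Te[1,0],Te[0,0])
Ex=np.eye(4); Ex[:3,:3]=R.from_euler('z',yaw).as_matrix(); Ex[:3,3]=[.5559,.3122,0]
def tcp(phi,back=0,up=0,L=.048,x=-.06,rod=-.1534):
    """bar tangent to rod (or raised), tip-down pitch phi, slid back along axis"""
    n=np.array([0,np.sin(phi),np.cos(phi)]); a=np.array([0,np.cos(phi),-np.sin(phi)])
    tip=np.array([x,rod,.016])+(.010+up)*n+(L-back)*a
    B=np.eye(4); B[:3,0]=a; B[:3,2]=n; B[:3,1]=np.cross(n,a); B[:3,3]=tip-.15*a
    return Ex@B@np.linalg.inv(G)
def cur():
    o=ctrl.get_obs();T=np.eye(4);T[:3,:3]=R.from_euler('xyz',o['eef_rot']).as_matrix();T[:3,3]=o['ee_pos'];return T
def d(A,B): return (100*(B[:3,3]-A[:3,3])).round(2).tolist(),R.from_matrix(B[:3,:3]@A[:3,:3].T).as_rotvec().round(4).tolist()
E
python3 - <<'E'
import numpy as np
from h import *
o=ctrl.get_obs();print(o['ee_pos'],o['eef_rot'],o['grip_width'],o['force'])
T=np.eye(4);T[:3,:3]=R.from_euler('xyz',o['eef_rot']).as_matrix();T[:3,3]=o['ee_pos']
y=o['eef_rot'][2];a=np.array([np.cos(y),np.sin(y),0])
B=np.eye(4);B[:3,0]=a;B[:3,1]=[-a[1],a[0],0]
p=o['ee_pos'];c=np.array([.4066,-.0875]);s=(c-p[:2])@a[:2];print('s',s)
B[:3,3]=[p[0]+s*a[0],p[1]+s*a[1],0]
np.save('bargrasp.npy',np.linalg.inv(T)@B)
from bar import *
W7=load('s7');print('ridge',px(W7,338,227,.026),'goal',(Ex@[-.06,-.1534,.026,1])[:3])
seq=[cur()]+[tcp(0,.08,.05),tcp(.45,.08,.02),tcp(.45,.08,.002),tcp(.45,0,.002),tcp(.45,0,0)]+[tcp(f) for f in(.35,.2,.05,-.1)]
for i in range(1,len(seq)): print(seq[i][:3,3].round(4),d(seq[i-1],seq[i]))
E
```

```text
[ 0.40768507 -0.13234163  0.0271325 ] [-3.13672399  0.00547801  1.59885319] 0.02520583334043372 [-4.90446932 -1.45519963  4.00737505]
s 0.044854417118778946
ridge [0.5111 0.1548 0.026 ] goal [0.50937358 0.15419097 0.026     ]
[ 0.529  -0.0718  0.1031] ([12.13, 6.05, 7.6], [0.0, -0.0, 0.0584])
[ 0.5249 -0.0246  0.1661] ([-0.41, 4.73, 6.3], [-0.4483, -0.0389, -0.0])
[ 0.5255 -0.0324  0.1499] ([0.07, -0.78, -1.62], [0.0, 0.0, 0.0])
[0.5193 0.0394 0.1151] ([-0.62, 7.18, -3.48], [0.0, 0.0, 0.0])
[0.5194 0.0385 0.1133] ([0.01, -0.09, -0.18], [0.0, 0.0, 0.0])
[0.5202 0.0294 0.1012] ([0.08, -0.91, -1.21], [0.0996, 0.0086, 0.0])
[0.5212 0.0182 0.0816] ([0.1, -1.13, -1.97], [0.1494, 0.013, -0.0])
[0.5219 0.0099 0.0604] ([0.07, -0.82, -2.11], [0.1494, 0.013, 0.0])
[0.5223 0.0049 0.0383] ([0.04, -0.5, -2.21], [0.1494, 0.013, 0.0])
```

Request:
apply_moves([
  [235, 0, 0, 3, 0, 0, 0],
  [235, 0, 0, 4.6, 0, 0, 0],
  [235, 4.04, 2.02, 0, 0, 0, 0.02],
  [235, 4.04, 2.02, 0, 0, 0, 0.02],
  [235, 4.05, 2.02, 0, 0, 0, 0.019],
  [235, -0.1, 1.2, 1.6, -0.112, -0.0097, 0],
  [235, -0.1, 1.2, 1.6, -0.112, -0.0097, 0],
  [235, -0.1, 1.2, 1.6, -0.112, -0.0097, 0],
  [235, -0.11, 1.13, 1.5, -0.112, -0.0098, 0],
  [235, 0, 0, 0, 0, 0, 0],
])

```text
time_s: 34.35
ee_pos: [0.5252, -0.0219, 0.1663]
eef_rot: [-3.138, 0.458, 1.661]
force: [1.2, 0.2, -8.3]
grip_width: 0.0254
grip_force: 55.0
```

Request:
apply_moves([
  [235, 0, 0, 0, 0, 0, 0],
  [235, 0, 0, 0, 0, 0, 0],
])

```text
time_s: 34.55
ee_pos: [0.5249, -0.0251, 0.1652]
eef_rot: [-3.136, 0.454, 1.658]
force: [0.1, -0.7, -7.5]
grip_width: 0.0258
grip_force: 55.0
```

Run:
```python
from bar import *
o=ctrl.get_obs();print(o['ee_pos'],o['eef_rot'],o['force'],o['grip_width'])
seq=[cur(),tcp(.45,.08,.02),tcp(.45,.08,.002)]
print(d(seq[0],seq[1]),d(seq[0],seq[2]))
W=snap('wrist','w8');s=snap('side','d8');S=snap('scene','s8')
B=cur()@G
for n,m in dict(tip=(.15,0,0),tipL=(.15,.012,.005),tipR=(.15,-.012,.005),sb=(.09,0,.014),hs=(-.02,0,.02)).items():
    q=(B@np.r_[m,1])[:3]; print(n,q.round(4),proj(W,q).round(),proj(s,q).round(),proj(S,q).round())
cv2.imwrite('pics/c8.png',np.hstack([tile('w8',130,0,430,225,400,300,20),tile('s8',230,120,410,300,400,300,20)]))
```

```text
[ 0.52490253 -0.0250608   0.16519604] [-3.1358824   0.45365293  1.65762786] [ 0.07075282 -0.74902481 -7.53772969] 0.025769546431767907
([-0.0, 0.05, 0.09], [-0.0018, -0.0009, 0.0]) ([0.06, -0.73, -1.53], [-0.0018, -0.0009, 0.0])
tip [0.5111 0.1378 0.0566] [ 282. -222.] [268. 261.] [333. 219.]
tipL [0.4989 0.139  0.0611] [ 247. -233.] [273. 262.] [335. 214.]
tipR [0.5228 0.141  0.0611] [ 316. -233.] [263. 259.] [333. 222.]
sb [0.5152 0.09   0.0953] [281. -42.] [276. 235.] [315. 206.]
hs [ 0.5235 -0.0061  0.1484] [281. 234.] [291. 192.] [275. 184.]
```

View pics/c8.png

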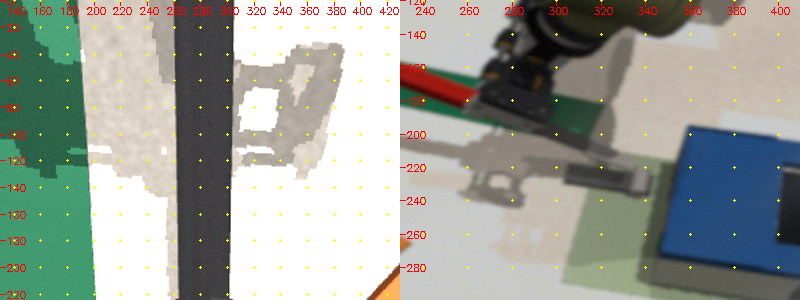

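Request:
apply_moves([
  [235, 0, -0.4, -0.8, 0, 0, 0],
  [235, 0.05, -0.3, -0.7, 0, 0, 0],
  [235, 0, 0, 0, 0, 0, 0],
  [235, -0.15, 1.8, -0.87, 0, 0, 0],
  [235, -0.16, 1.8, -0.87, 0, 0, 0],
  [235, 0, 0, 0, 0, 0, 0],
])

```text
time_s: 35.3
ee_pos: [0.5222, 0.0058, 0.1326]
eef_rot: [-3.136, 0.455, 1.66]
force: [-0.7, -0.5, -8.4]
grip_width: 0.0254
grip_force: 55.0
```

Request:
apply_moves([
  [235, -0.15, 1.8, -0.87, 0, 0, 0],
  [235, -0.1, 1.0, -0.5, 0, 0, 0],
  [235, -0.05, 0.7, -0.33, 0, 0, 0],
  [235, 0, 0, 0, 0, 0, 0],
  [235, 0, 0, 0, 0, 0, 0],
])

```text
time_s: 35.8
ee_pos: [0.5199, 0.0392, 0.117]
eef_rot: [-3.138, 0.456, 1.658]
force: [-0.4, -0.6, -8.9]
grip_width: 0.0253
grip_force: 55.0
```

Run:
```python
from bar import *
o=ctrl.get_obs();print(o['ee_pos'],o['eef_rot'],o['force'],o['grip_width'],o['time_s'])
print(d(cur(),tcp(.45,0,.002,L=.047)),d(cur(),tcp(.45,0,0,L=.047)))
snap('side','d9');S=snap('scene','s9');B=cur()@G
for n,m in dict(tip=(.15,0,0),sb=(.09,0,.014),hs=(-.02,0,.02)).items():
    q=(B@np.r_[m,1])[:3]; print(n,q.round(4),(np.linalg.inv(Ex)@np.r_[q,1]).round(4),proj(S,q).round())
cv2.imwrite('pics/c9.png',np.hstack([tile('s9',260,150,400,300,400,400,20),tile('d9',220,200,340,320,400,400,20)]))
```

```text
[0.51989136 0.03918837 0.11699128] [-3.13791822  0.45561409  1.65775686] [-0.39510224 -0.58476541 -8.85213505] 0.025349038051245828 35.8
([-0.05, -0.07, -0.14], [0.0, 0.0011, -0.001]) ([-0.04, -0.15, -0.32], [0.0, 0.0011, -0.001])
tip [0.5058 0.2021 0.0079] [-0.0594 -0.1054  0.0079  1.    ] [356. 234.]
sb [0.5099 0.1543 0.0466] [-0.0594 -0.1533  0.0466  1.    ] [339. 222.]
hs [0.5183 0.0582 0.0999] [-0.0594 -0.2498  0.0999  1.    ] [302. 202.]
```

View pics/c9.png

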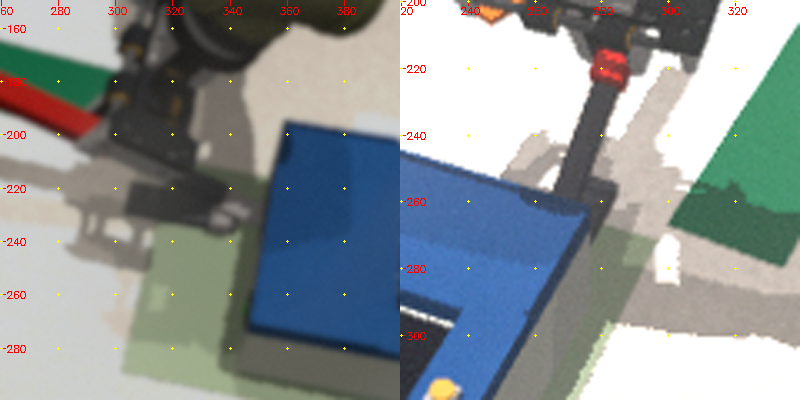

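Request:
apply_moves([
  [235, -0.04, -0.15, -0.32, 0, 0, 0],
  [235, 0.04, -0.46, -0.6, 0.05, 0.0043, 0],
  [235, 0.04, -0.45, -0.61, 0.05, 0.0043, 0],
  [235, 0.03, -0.38, -0.65, 0.05, 0.0043, 0],
  [235, 0.03, -0.38, -0.66, 0.05, 0.0043, 0],
  [235, 0.03, -0.38, -0.66, 0.05, 0.0043, 0],
  [235, 0, 0, 0, 0, 0, 0],
])

```text
time_s: 36.6
ee_pos: [0.5207, 0.0168, 0.0811]
eef_rot: [-3.137, 0.203, 1.656]
force: [-0.4, 8.1, -8.1]
grip_width: 0.0255
grip_force: 55.0
```

Request:
apply_moves([
  [235, 0.02, -0.27, -0.7, 0.05, 0.0043, 0],
  [235, 0.02, -0.27, -0.7, 0.05, 0.0043, 0],
  [235, 0.02, -0.27, -0.7, 0.05, 0.0043, 0],
  [235, 0, 0, 0, 0, 0, 0],
])

```text
time_s: 37.0
ee_pos: [0.5212, 0.0092, 0.0601]
eef_rot: [-3.137, 0.052, 1.656]
force: [-0.8, 9.4, -5.8]
grip_width: 0.0254
grip_force: 55.0
```

Request:
apply_moves([
  [235, 0.01, -0.17, -0.74, 0.05, 0.0043, 0],
  [235, 0.01, -0.17, -0.74, 0.05, 0.0043, 0],
  [235, 0, 0, 0, 0, 0, 0],
])

```text
time_s: 37.3
ee_pos: [0.5214, 0.0057, 0.0455]
eef_rot: [-3.137, -0.047, 1.657]
force: [-1.3, 7.6, -4.7]
grip_width: 0.0255
grip_force: 55.0
```

Run:
```python
from bar import *
o=ctrl.get_obs();print(o['ee_pos'],o['eef_rot'],o['force'],o['moment'],o['grip_width'],o['time_s'])
print(d(cur(),tcp(-.1)));B=cur()@G
print(np.round([(B@[x,0,0,1])[:3] for x in(.15,.1,-.15)],4))
```

```text
[0.52142164 0.00574044 0.0455352 ] [-3.13671525 -0.04723084  1.65652314] [-1.28638725  7.60671091 -4.67107564] [ 1.38784192  0.01074591 -0.05766766] 0.02549546616130944 37.3
([0.09, -0.08, -0.72], [0.0471, 0.0041, 0.0008])
[[ 0.5046  0.201   0.0287]
 [ 0.5089  0.1513  0.0261]
 [ 0.5303 -0.0974  0.0129]]
```

Request:
apply_moves([
  [235, 0.005, -0.08, -0.37, 0.025, 0.002, 0],
  [235, 0.005, -0.08, -0.35, 0.024, 0.002, 0],
  [235, 0, 0, 0, 0, 0, 0],
])

```text
time_s: 37.6
ee_pos: [0.5217, 0.0046, 0.0389]
eef_rot: [-3.138, -0.095, 1.657]
force: [-0.6, 8.1, -4.3]
grip_width: 0.0257
grip_force: 55.0
```

Request:
apply_moves([
  [180, 0, 0, 0, 0, 0, 0],
  [160, 0, 0, 0, 0, 0, 0],
  [125, 0, 0, 0, 0, 0, 0],
  [125, 0, 0, 0, 0, 0, 0],
])

```text
time_s: 38.0
ee_pos: [0.5222, 0.0042, 0.0391]
eef_rot: [-3.139, -0.095, 1.658]
force: [0.6, -0.1, -0.1]
grip_width: 0.0464
grip_force: 0.0
```

Run:
```python
from bar import *
o=ctrl.get_obs();print(o['ee_pos'],o['eef_rot'],o['force'],o['grip_width'],o['time_s'])
snap('wrist','w10');snap('scene','s10');snap('side','d10')
cv2.imwrite('pics/c10.png',np.vstack([np.hstack([tile('w10',0,0,560,420,400,300,40),tile('s10',260,180,480,310,400,300,20)]),np.hstack([tile('d10',120,230,290,390,400,300,20),tile('s10',95,130,325,305,400,300)])]))
```

```text
[0.52216305 0.00423133 0.03914199] [-3.13916434 -0.09477516  1.65778312] [ 0.5910899  -0.05915342 -0.0597724 ] 0.04637604107972738 38.0
```

View pics/c10.png

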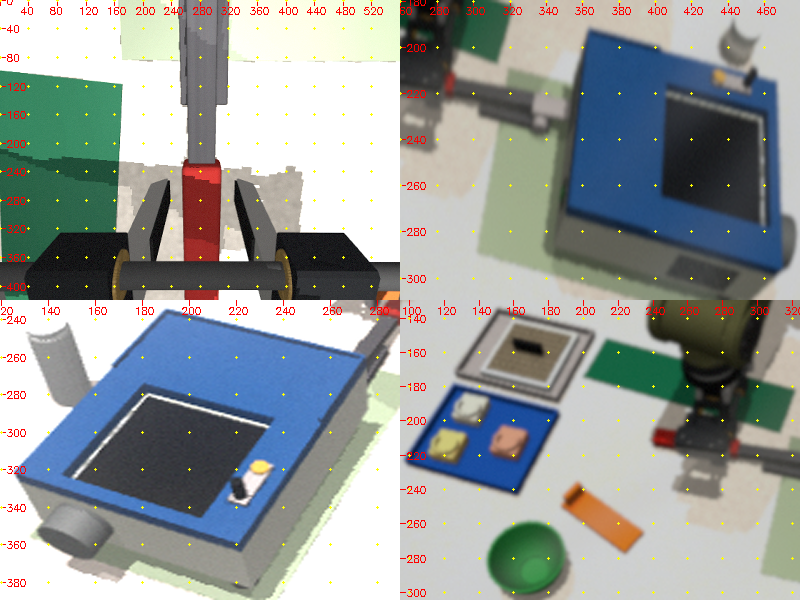

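Run:
```python
from fit import *
S1=load('s10');D1=load('d10')
sc=lambda X,Y:(260+X/400*220-.5,180+Y/300*130-.5); sd=lambda X,Y:(120+X/400*170-.5,230+Y/300*160-.5)
x,y,z=.1,.12,.12
obs=[(S1,sc(187,30),(-x,-y,z)),(S1,sc(377,85),(-x,y,z)),(S1,sc(380,268),(x,y,z)),(S1,sc(167,213),(x,-y,z)),
(D1,sd(167,10),(x,-y,z)),(D1,sd(363,58),(-x,-y,z)),(D1,sd(240,250),(-x,y,z)),(D1,sd(18,175),(x,y,z))]
f=lambda q:np.concatenate([proj(c,(pose(q[:3],q[3])@np.r_[m,1])[:3])-np.array(u) for c,u,m in obs])
r=least_squares(f,(.556,.312,.0865,-.02),loss='soft_l1');print(r.x,r.fun.reshape(-1,2).round(1).tolist())
T=pose(r.x[:3],r.x[3]);print('foot',(T@[0,-.1,.008,1])[:3].round(4),'edge',(T@[-.06,-.12,.03,1])[:3].round(4))
print('can top side',px(D,141,243,.13),'scene',px(S,377,318,.13),px(S,371,338,0))
print('bowl',px(S,168,278,.055),px(D,237,160,.055))
print('shim grip top tri',tri((S,*s2(175,488)),(D,*d2(514,393))))
W=load('w5')
for ang,c in ((1.27,(.680,-.121)),(1.24,(.680,-.121)),(1.3,(.680,-.121))):
  a=np.array([np.cos(ang),np.sin(ang)]);b=np.array([-a[1],a[0]])
  for n,(u,v,zz) in dict(noseL=(.06,.02,.008),noseR=(.06,-.02,.008),tailL=(-.06,.02,.008),tailR=(-.06,-.02,0.008),gL=(-.054,.015,.034),gR=(-.054,-.015,.034)).items():
    print(ang,n,(proj(W,np.r_[np.array(c)+u*a+v*b,zz])*520/560).round(),end=' ')
  print()
```

```text
[ 0.55621692  0.31077664  0.08487249 -0.03734871] [[0.1, -0.0], [-0.6, -1.1], [0.9, 1.4], [0.2, -2.1], [-0.4, 0.6], [1.4, -0.0], [-0.0, -2.4], [-1.7, -0.2]]
foot [0.5647 0.2116 0.0155] edge [0.5065 0.1874 0.0382]
can top side [0.7464 0.2732 0.13  ] scene [0.7493 0.2716 0.13  ] [0.747  0.2883 0.    ]
bowl [ 0.7771 -0.1715  0.055 ] [ 0.7832 -0.1796  0.055 ]
shim grip top tri [ 0.6617 -0.1619  0.0402]
1.27 noseL [409. 149.] 1.27 noseR [442. 161.] 1.27 tailL [364. 244.] 1.27 tailR [395. 254.] 1.27 gL [377. 250.] 1.27 gR [401. 258.] 
1.24 noseL [411. 149.] 1.24 noseR [443. 162.] 1.24 tailL [363. 243.] 1.24 tailR [393. 254.] 1.24 gL [376. 249.] 1.24 gR [400. 258.] 
1.3 noseL [407. 149.] 1.3 noseR [441. 160.] 1.3 tailL [365. 244.] 1.3 tailR [396. 254.] 1.3 gL [378. 251.] 1.3 gR [403. 258.]
```

Request:
apply_moves([
  [125, 0, 0, 3, 0, 0, 0],
  [125, 0, 0, 5, 0, 0, 0],
  [125, 2.86, -3.46, 0, -0.05, -0.004, -0.078],
  [125, 2.86, -3.46, 0, -0.045, -0.004, -0.078],
  [125, 2.86, -3.46, 0, 0, 0, -0.078],
  [125, 2.86, -3.46, 0, 0, 0, -0.077],
  [125, 2.86, -3.46, -2, 0, 0, -0.077],
  [125, 0, 0, -3, 0, 0, 0],
  [125, 0, 0, 0, 0, 0, 0],
  [125, 0, 0, 0, 0, 0, 0],
], grip_force=25)

```text
time_s: 39.15
ee_pos: [0.6646, -0.1682, 0.069]
eef_rot: [3.139, -0.001, 1.27]
force: [0.5, 0.9, 0.7]
grip_width: 0.0478
grip_force: 0.0
```

Run:
```python
from h import *
o=ctrl.get_obs();print(o['ee_pos'],o['eef_rot'],o['force'],o['grip_width'],o['time_s'])
W=snap('wrist','w11')
# orange blob -> shim corners at z .008
h=cv2.cvtColor(W['img'],cv2.COLOR_RGB2HSV);m=cv2.inRange(h,(5,150,90),(20,255,255))
m=cv2.morphologyEx(m,cv2.MORPH_OPEN,np.ones((3,3)))
c=max(cv2.findContours(m,0,2)[0],key=cv2.contourArea);ap=cv2.approxPolyDP(c,6,True)[:,0];print(cv2.contourArea(c))
for q in ap: print(q,px(W,*q,.008),px(W,*q,.034))
```

```text
[ 0.66462706 -0.16815815  0.06899351] [ 3.13878752e+00 -5.79755995e-04  1.27046218e+00] [0.51791973 0.87068249 0.72571211] 0.0477909081971103 39.15
14757.5
[250  45] [ 0.6819 -0.0579  0.008 ] [ 0.6828 -0.0615  0.034 ]
[249 253] [ 0.6437 -0.1694  0.008 ] [ 0.6492 -0.1596  0.034 ]
[255 263] [ 0.6451 -0.1769  0.008 ] [ 0.6505 -0.1661  0.034 ]
[307 264] [ 0.6757 -0.1871  0.008 ] [ 0.6774 -0.1751  0.034 ]
[323  47] [ 0.7182 -0.0701  0.008 ] [ 0.7148 -0.0722  0.034 ]
```

Request:
apply_moves([
  [125, 0, 0, -1.8, 0, 0, -0.02],
  [125, 0, 0, -1.0, 0, 0, 0],
  [125, 0, 0, -0.5, 0, 0, 0],
  [125, 0, 0, 0, 0, 0, 0],
  [210, 0, 0, 0, 0, 0, 0],
  [210, 0, 0, 0, 0, 0, 0],
  [210, 0, 0, 0, 0, 0, 0],
  [210, 0, 0, 0, 0, 0, 0],
])

```text
time_s: 40.0
ee_pos: [0.6651, -0.1687, 0.0363]
eef_rot: [3.137, -0.001, 1.25]
force: [0.6, -0.2, 2.4]
grip_width: 0.0297
grip_force: 25.0
```

Request:
apply_moves([
  [210, 0, 0, 2, 0, 0, 0],
  [210, 0, 0, 2, 0, 0, 0],
  [210, -1.47, 3.85, 0, 0, 0, 0.068],
  [210, -1.47, 3.85, 0, 0, 0, 0.068],
  [210, -1.47, 3.85, 0, 0, 0, 0.068],
  [210, -1.47, 3.85, 0, 0, 0, 0.068],
  [210, -1.47, 3.85, 0, 0, 0, 0.067],
  [210, -1.47, 3.85, 0, 0, 0, 0.067],
  [210, 0, 0, -1.5, 0, 0, 0],
  [210, 0, 0, 0, 0, 0, 0],
])

```text
time_s: 41.0
ee_pos: [0.5758, 0.0629, 0.0593]
eef_rot: [3.14, -0.001, 1.657]
force: [-0.6, 0.3, -1.0]
grip_width: 0.0298
grip_force: 25.0
```

Run:
```python
from h import *
o=ctrl.get_obs();print(o['ee_pos'],o['eef_rot'],o['force'],o['grip_width'],o['time_s'])
W=snap('wrist','w12');z=o['ee_pos'][2]-.0363
h=cv2.cvtColor(W['img'],cv2.COLOR_RGB2HSV);m=cv2.inRange(h,(5,150,90),(20,255,255))
m=cv2.morphologyEx(m,cv2.MORPH_OPEN,np.ones((3,3)))
c=max(cv2.findContours(m,0,2)[0],key=cv2.contourArea);ap=cv2.approxPolyDP(c,6,True)[:,0]
for q in ap: print(q,px(W,*q,z+.008))
# deck edge line (blue) rows
b=cv2.inRange(h,(100,120,60),(125,255,255));
for u in (180,240,300,360,420): 
    k=np.where(b[:,u])[0]; print(u,k.max() if len(k) else None,end=' ')
```

```text
[0.57579246 0.06290728 0.0593069 ] [ 3.14008779e+00 -5.58198323e-04  1.65695522e+00] [-0.57625502  0.34386787 -0.97433957] 0.029843017453296136 41.0
[323  34] [0.5849 0.1747 0.031 ]
[236  35] [0.5467 0.171  0.031 ]
[251 292] [0.5612 0.0451 0.031 ]
[314 292] [0.595 0.048 0.031]
180 None 240 None 300 None 360 None 420 None
```

Request:
apply_moves([
  [210, 0.15, 0, -1.2, 0, 0, 0],
  [210, 0, 0, -0.8, 0, 0, 0],
  [210, 0, 0, -0.1, 0, 0, 0],
  [210, 0, 0, 0, 0, 0, 0],
  [210, -0.12, 1.4, 0, 0, 0, 0],
  [210, -0.12, 1.4, 0, 0, 0, 0],
  [210, -0.12, 1.4, 0, 0, 0, 0],
  [210, -0.12, 1.2, 0, 0, 0, 0],
  [210, 0, 0, 0, 0, 0, 0],
  [210, 0, 0, 0, 0, 0, 0],
])

```text
time_s: 42.05
ee_pos: [0.5734, 0.1168, 0.0398]
eef_rot: [3.138, -0.001, 1.657]
force: [1.2, 0.1, -1.3]
grip_width: 0.0296
grip_force: 25.0
```

Request:
apply_moves([
  [210, -0.04, 0.45, 0, 0, 0, 0],
  [210, 0, 0, 0, 0, 0, 0],
  [210, 0, 0, -0.2, 0, 0, 0],
  [210, 0, 0, -0.15, 0, 0, 0],
  [210, 0, 0, 0, 0, 0, 0],
])

```text
time_s: 42.55
ee_pos: [0.5731, 0.1207, 0.0363]
eef_rot: [3.138, -0.001, 1.656]
force: [0.2, -0.2, 0.1]
grip_width: 0.0298
grip_force: 25.0
```

Run:
```python
from h import *
o=ctrl.get_obs();print(o['ee_pos'],o['eef_rot'],o['force'],o['grip_width'],o['time_s'])
d=o['ee_pos'][:2]-[.5562,.3108];y=.085;print('ext',d@[np.cos(y),np.sin(y)],d@[-np.sin(y),np.cos(y)])
```

```text
[0.57308516 0.12066935 0.03625611] [ 3.13767156e+00 -5.81659526e-04  1.65554801e+00] [ 0.21141543 -0.20081374  0.0757954 ] 0.02977718106234446 42.55
ext 0.0006825429009210476 -0.19087772755935478
```

Request:
apply_moves([
  [140, 0, 0, 0, 0, 0, 0],
  [140, 0, 0, 0, 0, 0, 0],
  [140, 0, 0, 3, 0, 0, 0],
  [125, 0, 0, 5, 0, 0, 0],
  [125, -1.7, -3.88, 0, 0.032, 0.0027, 0],
  [125, -1.7, -3.88, 0, 0.032, 0.0027, 0],
  [125, -1.7, -3.88, 0, 0.031, 0.0026, 0],
  [125, 0, 0, -3, 0, 0, 0],
  [125, 0, 0, -2, 0, 0, 0],
  [125, 0, 0, 0, 0, 0, 0],
], grip_force=55)

```text
time_s: 43.55
ee_pos: [0.5208, 0.0043, 0.0642]
eef_rot: [3.141, -0.097, 1.655]
force: [-0.0, -0.8, 0.6]
grip_width: 0.0478
grip_force: 0.0
```

Request:
apply_moves([
  [125, 0, 0, 0, 0, 0, 0],
])

```text
time_s: 43.65
ee_pos: [0.5222, 0.0046, 0.0668]
eef_rot: [3.138, -0.096, 1.656]
force: [0.3, -0.1, 0.3]
grip_width: 0.0477
grip_force: 0.0
```

Request:
apply_moves([
  [125, 0, 0, -1.8, 0, 0, 0],
  [125, 0, 0, -0.95, 0, 0, 0],
  [125, 0, 0, 0, 0, 0, 0],
  [235, 0, 0, 0, 0, 0, 0],
  [235, 0, 0, 0, 0, 0, 0],
  [235, 0, 0, 0, 0, 0, 0],
  [235, 0, 0, 0, 0, 0, 0],
])

```text
time_s: 44.35
ee_pos: [0.5222, 0.0045, 0.0393]
eef_rot: [3.137, -0.096, 1.656]
force: [-1.3, -0.3, 4.0]
grip_width: 0.0253
grip_force: 55.0
```

Request:
apply_moves([
  [235, -0.005, 0.08, 0.37, -0.025, -0.002, 0],
  [235, -0.005, 0.08, 0.37, -0.025, -0.002, 0],
  [235, -0.005, 0.08, 0.37, -0.025, -0.002, 0],
  [235, -0.005, 0.09, 0.37, -0.025, -0.002, 0],
  [235, -0.005, 0.09, 0.37, -0.025, -0.002, 0],
  [235, -0.01, 0.1, 0.36, -0.025, -0.002, 0],
  [235, 0, 0, 0, 0, 0, 0],
])

```text
time_s: 45.05
ee_pos: [0.5214, 0.01, 0.0608]
eef_rot: [3.139, 0.055, 1.656]
force: [0.2, -0.9, -7.0]
grip_width: 0.0255
grip_force: 55.0
```

Request:
apply_moves([
  [235, -0.01, 0.13, 0.36, -0.025, -0.002, 0],
  [235, -0.01, 0.13, 0.36, -0.025, -0.002, 0],
  [235, -0.01, 0.14, 0.35, -0.025, -0.002, 0],
  [235, -0.01, 0.14, 0.35, -0.025, -0.002, 0],
  [235, -0.01, 0.14, 0.35, -0.025, -0.002, 0],
  [235, -0.01, 0.14, 0.35, -0.025, -0.002, 0],
  [235, 0, 0, 0, 0, 0, 0],
])

```text
time_s: 45.75
ee_pos: [0.5209, 0.0184, 0.0819]
eef_rot: [3.14, 0.205, 1.657]
force: [0.1, -0.7, -6.9]
grip_width: 0.0258
grip_force: 55.0
```

Run:
```python
from bar import *
o=ctrl.get_obs();print(o['ee_pos'],o['eef_rot'],o['force'],o['moment'],o['grip_width'],o['time_s'])
for a in (0,.002,.004):print(d(cur(),tcp(.2,0,a)))
print(d(tcp(.2,0,.003),tcp(.2,.1,.003)))
S=load('s10');N=snap('scene','s13');snap('side','d13')
```

```text
[0.52087717 0.01835023 0.08192763] [3.13970572 0.20508052 1.65669279] [ 0.08574084 -0.74075855 -6.8612549 ] [ 0.42464161 -0.04097017  0.02067206] 0.025775656688932547 45.75
([0.03, -0.02, -0.04], [-0.001, 0.0066, -0.0008])
([0.03, 0.02, 0.16], [-0.001, 0.0066, -0.0008])
([0.02, 0.06, 0.36], [-0.001, 0.0066, -0.0008])
([0.85, -9.76, 1.99], [0.0, 0.0, 0.0])
```

Request:
apply_moves([
  [235, 0, 0.04, 0.2, 0, 0, 0],
  [235, 0.17, -1.95, 0.4, 0, 0, 0],
  [235, 0.17, -1.95, 0.4, 0, 0, 0],
  [235, 0.21, -2.44, 0.5, 0, 0, 0],
  [235, 0.3, -3.42, 0.7, 0, 0, 0],
  [235, 0, 0, 3, 0, 0, 0],
  [235, 0, 0, 2, 0.068, 0.006, 0],
  [235, 0, 0, 0, 0.068, 0.006, 0],
  [235, 0, 0, 0, 0.068, 0.006, 0],
  [235, 0, 0, 0, 0, 0, 0],
])

```text
time_s: 46.85
ee_pos: [0.5294, -0.0805, 0.154]
eef_rot: [3.14, -0.001, 1.654]
force: [0.8, 0.6, -8.5]
grip_width: 0.0258
grip_force: 55.0
```

Request:
apply_moves([
  [235, -3.02, -1.33, -1, 0, 0, -0.018],
  [235, -3.02, -1.33, -2, 0, 0, -0.018],
  [235, -3.02, -1.33, -2, 0, 0, -0.018],
  [235, -3.02, -1.33, -2, 0, 0, -0.018],
  [235, 0, 0, 0, 0, 0, 0],
  [235, 0, 0, 0, 0, 0, 0],
])

```text
time_s: 47.45
ee_pos: [0.4085, -0.1327, 0.084]
eef_rot: [3.14, 0.002, 1.584]
force: [0.2, 0.4, -8.8]
grip_width: 0.0256
grip_force: 55.0
```

Run:
```python
from bar import *
o=ctrl.get_obs();print(o['ee_pos'],o['eef_rot'],o['force'],o['grip_width'],o['time_s'])
print(np.round([(cur()@G@[x,0,0,1])[:3] for x in(.15,-.15)],4))
# green mat corners from initial scene image
c=load('scene0');h=cv2.cvtColor(c['img'],cv2.COLOR_RGB2HSV);m=cv2.inRange(h,(60,120,30),(90,255,160));m[:,:190]=0;m[215:]=0
q=cv2.convexHull(np.column_stack(np.where(m)[::-1]));b=cv2.boxPoints(cv2.minAreaRect(q));
ap=cv2.approxPolyDP(q,6,True)[:,0]
P=np.array([px(c,*u,0) for u in ap]);print(P.tolist(),P.mean(0))
```

```text
[ 0.40853401 -0.13274189  0.08404168] [3.14010407e+00 1.51895321e-03 1.58360928e+00] [ 0.22308472  0.35561633 -8.76947439] 0.02555717668428838 47.45
[[ 0.4062  0.0622  0.0577]
 [ 0.4101 -0.2378  0.0565]]
[[0.3751, 0.0441, 0.0], [0.4474, 0.0308, 0.0], [0.4397, -0.2476, 0.0], [0.3661, -0.2394, 0.0]] [ 0.407075 -0.103025  0.      ]
```

Request:
apply_moves([
  [235, 0, 0, -2.5, 0, 0, 0],
  [235, 0, 0, -1.8, 0, 0, 0],
  [235, 0, 0, -0.9, 0, 0, 0],
  [235, 0, 0, -0.4, 0, 0, 0],
  [235, 0, 0, 0, 0, 0, 0],
  [235, 0, 0, 0, 0, 0, 0],
])

```text
time_s: 48.05
ee_pos: [0.4096, -0.1326, 0.0288]
eef_rot: [3.138, 0.001, 1.584]
force: [0.8, -0.3, -8.5]
grip_width: 0.0256
grip_force: 55.0
```

Request:
apply_moves([
  [235, 0, 0, -0.15, 0, 0, 0],
  [200, 0, 0, 0, 0, 0, 0],
  [125, 0, 0, 0, 0, 0, 0],
  [125, 0, 0, 0, 0, 0, 0],
  [125, 0, 0, 3, 0, 0, 0],
  [125, 0, 0, 5, 0, 0, 0],
  [150, 0.68, -4.33, 2, 0, 0, 0.009],
  [160, 0.68, -4.33, 0, 0, 0, 0.009],
  [160, 0.68, -4.33, 0, 0, 0, 0],
  [160, 0.68, -4.33, 0, 0, 0, 0],
], grip_force=25)

```text
time_s: 49.05
ee_pos: [0.4363, -0.3077, 0.1273]
eef_rot: [3.138, 0.001, 1.602]
force: [1.4, 1.0, 0.6]
grip_width: 0.035
grip_force: 0.0
```

Request:
apply_moves([
  [160, 0.68, -4.33, 0, 0, 0, 0],
  [160, 0, 0, -3, 0, 0, 0],
  [160, 0, 0, 0, 0, 0, 0],
  [160, 0, 0, 0, 0, 0, 0],
])

```text
time_s: 49.45
ee_pos: [0.4427, -0.3485, 0.0968]
eef_rot: [3.14, -0.0, 1.602]
force: [0.4, 0.1, -0.4]
grip_width: 0.0349
grip_force: 0.0
```

Run:
```python
from h import *
o=ctrl.get_obs();print(o['ee_pos'],o['eef_rot'],o['force'],o['grip_width'],o['time_s'])
W=snap('wrist','w14');snap('scene','s14');snap('side','d14')
cv2.imwrite('pics/c14.png',np.vstack([np.hstack([tile('w14',0,0,560,420,400,300,40),tile('s14',330,180,480,310,400,300,20)]),np.hstack([tile('d14',120,230,290,390,400,300,20),tile('s14',95,130,355,305,400,300)])]))
```

```text
[ 0.44272401 -0.34854533  0.0968104 ] [ 3.14045156e+00 -4.88046443e-04  1.60224643e+00] [ 0.35363615  0.06203214 -0.39446606] 0.034878578541075754 49.45
```

View pics/c14.png

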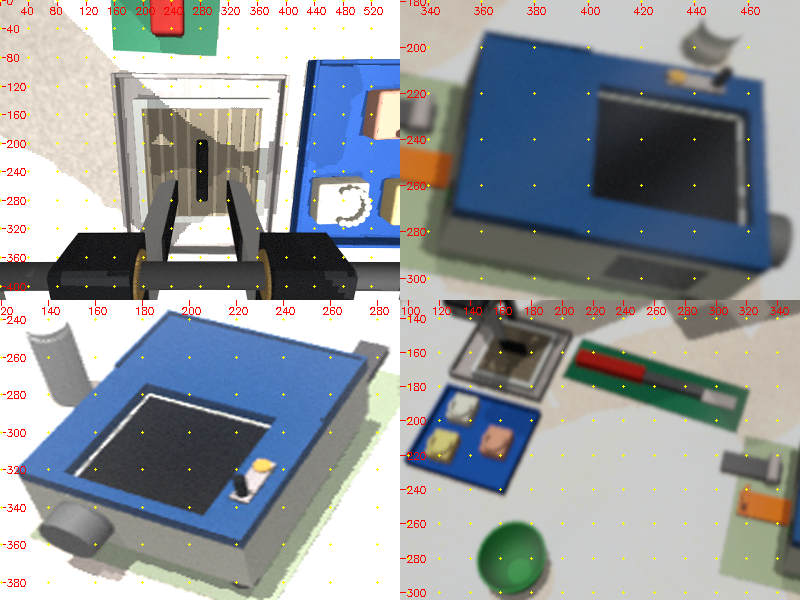

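Run:
```python
from fit import *
S1=load('s14');D1=load('d14')
sc=lambda X,Y:(330+(X-400)/400*150-.5,180+Y/300*130-.5); sd=lambda X,Y:(120+X/400*170-.5,230+Y/300*160-.5)
x,y,z=.1,.12,.12;f=.0625
obs=[(S1,sc(487,32),(-x,-y,z)),(S1,sc(764,80),(-x,y,z)),(S1,sc(768,268),(x,y,z)),(S1,sc(455,214),(x,-y,z)),
(D1,sd(167,12),(x,-y,z)),(D1,sd(363,58),(-x,-y,z)),(D1,sd(240,247),(-x,y,z)),(D1,sd(18,174),(x,y,z)),
(S1,sc(598,88),(-f,.045-f,z)),(S1,sc(748,112),(-f,.045+f,z)),(S1,sc(745,225),(f,.045+f,z)),(S1,sc(593,194),(f,.045-f,z)),
(D1,sd(145,85),(f,.045-f,z)),(D1,sd(273,118),(-f,.045-f,z)),(D1,sd(205,217),(-f,.045+f,z)),(D1,sd(62,173),(f,.045+f,z))]
g=lambda q:np.concatenate([proj(c,(pose(q[:3],q[3])@np.r_[m,1])[:3])-np.array(u) for c,u,m in obs])
r=least_squares(g,(.556,.312,.0865,0),loss='soft_l1');print(r.x,r.fun.reshape(-1,2).round(1).tolist())
r=least_squares(lambda q:g(np.r_[q,0]),(.556,.312,.0865),loss='soft_l1');print(r.x)
T=pose(r.x,0);np.save('ext2.npy',T);print('open centre',(T@[0,.045,.104,1])[:3])
print(px(S1,*sc(440,168),.008))
```

```text
[ 0.55688478  0.3105441   0.08931444 -0.02028108] [[-1.3, 0.2], [-0.9, 0.8], [1.1, 1.2], [0.0, -1.4], [-0.1, 0.0], [1.4, 0.1], [0.7, -2.3], [-1.2, -0.6], [0.4, -1.7], [0.1, -0.5], [2.9, 1.5], [-0.7, 1.8], [-0.1, -0.4], [1.5, 0.2], [-0.4, 0.6], [0.6, 1.3]]
[0.5568852  0.31265653 0.09007111]
open centre [0.55283748 0.35747411 0.104     ]
[0.565  0.1864 0.008 ]
```

Request:
apply_moves([
  [160, 0.05, -0.05, -2.5, 0, 0, 0],
  [160, 0, 0, -1.4, 0, 0, 0],
  [160, 0, 0, -0.7, 0, 0, 0],
  [160, 0, 0, -0.15, 0, 0, 0],
  [160, 0, 0, 0, 0, 0, 0],
  [255, 0, 0, 0, 0, 0, 0],
  [255, 0, 0, 0, 0, 0, 0],
  [255, 0, 0, 0, 0, 0, 0],
  [255, 0, 0, 0, 0, 0, 0],
])

```text
time_s: 50.5
ee_pos: [0.4433, -0.3496, 0.0494]
eef_rot: [3.14, 0.001, 1.602]
force: [-0.7, 0.3, 1.3]
grip_width: 0.0097
grip_force: 25.0
```

Request:
apply_moves([
  [255, 0, 0, 2, 0, 0, 0],
  [255, 0, 0, 5, 0, 0, 0],
  [255, 0, 0, 5, 0, 0, 0],
  [255, 0.68, 4.41, 4, 0, 0, 0],
  [255, 0.68, 4.41, 0, 0, 0, 0.01],
  [255, 0.68, 4.41, 0, 0, 0, 0.01],
  [255, 0.68, 4.41, 0, 0, 0, 0.01],
  [255, 0.68, 4.41, 0, 0, 0, 0.01],
  [255, 0.68, 4.41, 0, 0, 0, 0.01],
  [255, 0.68, 4.41, 0, 0, 0, 0.007],
])

```text
time_s: 51.5
ee_pos: [0.4896, -0.0463, 0.2025]
eef_rot: [3.14, 0.0, 1.659]
force: [0.8, -0.4, -3.0]
grip_width: 0.0101
grip_force: 25.0
```

Request:
apply_moves([
  [255, 0.68, 4.41, 0, 0, 0, 0],
  [255, 0.68, 4.41, 0, 0, 0, 0],
  [255, 0.68, 4.41, 0, 0, 0, 0],
  [255, 0.68, 4.41, 0, 0, 0, 0],
  [255, 0.68, 4.41, 0, 0, 0, 0],
  [255, 0.68, 4.41, 0, 0, 0, 0],
  [255, 0.68, 3.5, 0, 0, 0, 0],
  [255, 0, 0, 0, 0, 0, 0],
  [255, 0, 0, 0, 0, 0, 0],
])

```text
time_s: 52.4
ee_pos: [0.537, 0.2517, 0.2018]
eef_rot: [3.141, 0.001, 1.66]
force: [0.5, -0.6, -1.6]
grip_width: 0.01
grip_force: 25.0
```

Run:
```python
from h import *
o=ctrl.get_obs();print(o['ee_pos'],o['eef_rot'],o['force'],o['grip_width'],o['time_s'])
W=snap('wrist','w15');cv2.imwrite('pics/w15t.png',tile('w15',70,60,490,375,800,600,20))
T=np.load('ext2.npy')
for x in(-1,1):
  for y in (-1,1): print('hole',x,y,proj(W,(T@[x*.0625,.045+y*.0625,.12,1])[:3]).round(1),'deck',proj(W,(T@[x*.1,y*.12,.12,1])[:3]).round(1))
y=o['eef_rot'][2]-np.pi/2;c,s=np.cos(y),np.sin(y)
for a in(-1,1):
  for b in (-1,1): print('filt',a,b,proj(W,o['ee_pos']+[.06*(a*c-b*s),.06*(a*s+b*c),-.029]).round(1))
```

```text
[0.53699089 0.25171767 0.20179107] [3.14090700e+00 7.30078020e-04 1.66018594e+00] [ 0.49849895 -0.56440859 -1.55180816] 0.010010260108102487 52.4
hole -1 -1 [222.1 167.7] deck [175.6 311.2]
hole -1 1 [210.7 -66.2] deck [136.8 -95.4]
hole 1 -1 [420.6 167.6] deck [458.9 311.4]
hole 1 1 [446.8 -66.8] deck [523.3 -96.6]
filt -1 -1 [175.9 359.6]
filt -1 1 [156.2 148.9]
filt 1 -1 [385.8 359.7]
filt 1 1 [405.3 149.1]
```

View pics/w15t.png

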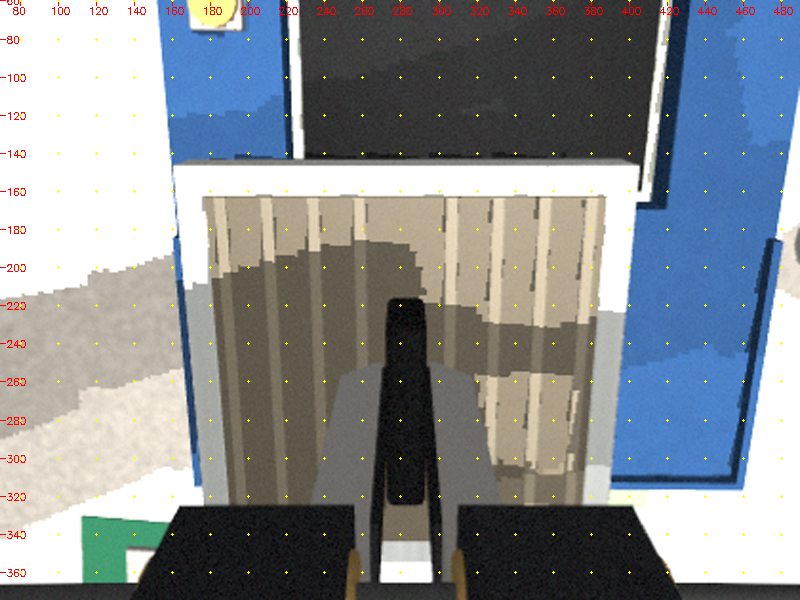

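Run:
```python
from h import *
W=load('w15');o=ctrl.get_obs();p=o['ee_pos'];y=o['eef_rot'][2]-np.pi/2;ax=np.array([np.cos(y),np.sin(y)]);ay=np.array([-ax[1],ax[0]])
q=lambda X,Y:(70+X/800*420-.5,60+Y/600*315-.5)
for dz in(.029,.033,.036):
    a,b=[px(W,*q(*u),p[2]-dz) for u in((174,165),(638,165))]
    m=(a+b)[:2]/2-.06*ay-p[:2]; print(dz,np.linalg.norm(a-b),'ctr-tcp along',m@ax,m@ay,'yaw',np.arctan2(*(b-a)[1::-1])-y)
T=np.load('ext2.npy');Ti=np.linalg.inv(T)
for u in ((667,208),(742,488)): print((Ti@np.r_[px(W,*q(*u),.12),1])[:3].round(4))
print((Ti@np.r_[px(W,*q(*(214,-0)),.124),1])[:3].round(4))
```

```text
0.029 0.1169812378118816 ctr-tcp along 0.0008275639105873489 0.002201710748614716 yaw 0.002460679964654308
0.033 0.11948907899887755 ctr-tcp along 0.0008332882219851543 0.0016992495737374717 yaw 0.0022317484635290263
0.036 0.12149897118905986 ctr-tcp along 0.0007980234250822515 0.0013008071135259547 yaw 0.002383286574204002
[ 0.0619 -0.0182  0.12  ]
[ 0.1005 -0.1234  0.12  ]
[-0.0818  0.0455  0.124 ]
```

Request:
apply_moves([
  [255, 0.49, 3.45, 0, 0, 0, 0],
  [255, 0.49, 3.45, 0, 0, 0, 0],
  [255, 0.49, 3.45, -1, 0, 0, 0],
  [255, 0, 0, -1.5, 0, 0, 0],
  [255, 0, 0, -0.8, 0, 0, 0],
  [255, 0, 0, 0, 0, 0, 0],
  [255, 0, 0, 0, 0, 0, 0],
])

```text
time_s: 53.15
ee_pos: [0.5525, 0.3538, 0.1701]
eef_rot: [3.139, 0.0, 1.658]
force: [-0.6, -0.5, -2.1]
grip_width: 0.0094
grip_force: 25.0
```

Request:
apply_moves([
  [255, -0.08, 0.14, 0, 0, 0, 0],
  [255, 0, 0, -0.5, 0, 0, 0],
  [255, 0, 0, -0.5, 0, 0, 0],
  [255, 0, 0, 0, 0, 0, 0],
  [255, 0, 0, 0, 0, 0, 0],
])

```text
time_s: 53.65
ee_pos: [0.5512, 0.3563, 0.1592]
eef_rot: [3.14, 0.0, 1.659]
force: [0.4, 0.6, -2.8]
grip_width: 0.0099
grip_force: 25.0
```

Request:
apply_moves([
  [255, 0, 0, -0.3, 0, 0, 0],
  [255, 0, 0, -0.3, 0, 0, 0],
  [255, 0, 0, 0, 0, 0, 0],
])

```text
time_s: 53.95
ee_pos: [0.5511, 0.3563, 0.1528]
eef_rot: [3.141, 0.001, 1.659]
force: [-0.1, -0.4, -1.8]
grip_width: 0.0099
grip_force: 25.0
```

Request:
apply_moves([
  [255, 0, 0, -0.3, 0, 0, 0],
  [255, 0, 0, -0.25, 0, 0, 0],
  [255, 0, 0, 0, 0, 0, 0],
])

```text
time_s: 54.25
ee_pos: [0.5514, 0.3565, 0.1493]
eef_rot: [3.139, -0.0, 1.659]
force: [-4.1, -2.3, 8.9]
grip_width: 0.0099
grip_force: 25.0
```

Request:
apply_moves([
  [200, 0, 0, 0, 0, 0, 0],
  [160, 0, 0, 0, 0, 0, 0],
  [160, 0, 0, 0, 0, 0, 0],
  [160, 0, 0, 3, 0, 0, 0],
  [157, 0, 0, 3, 0, 0, 0],
  [157, -4.18, 1.3, 0, 0, 0, 0],
  [157, -4.18, 1.3, 0, 0, 0, 0],
  [157, 0, 0, -1.5, 0, 0, 0],
  [157, 0, 0, 0, 0, 0, 0],
  [157, 0, 0, 0, 0, 0, 0],
], grip_force=8)

```text
time_s: 55.25
ee_pos: [0.468, 0.3823, 0.1931]
eef_rot: [3.14, 0.0, 1.659]
force: [0.3, 0.3, 0.6]
grip_width: 0.0361
grip_force: 0.0
```

Run:
```python
from h import *
o=ctrl.get_obs();print(o['ee_pos'],o['eef_rot'],o['force'],o['grip_width'],o['time_s'])
T=np.load('ext2.npy')
pr=None
for t in (1.6,1.4,1.2,1.0,.8,.6,.4,.2,.05):
    q=(T@[-.081+.033*np.cos(t),.045+.033*np.sin(t),.154,1])[:3]; print(t,q.round(4),None if pr is None else (100*(q-pr)).round(2)); pr=q
W=snap('wrist','w16');cv2.imwrite('pics/w16t.png',tile('w16',0,0,560,420,800,600,40))
```

```text
[0.46804991 0.38225128 0.19305438] [3.13990053e+00 4.03120177e-04 1.65867863e+00] [0.3314726  0.30500402 0.61031995] 0.03610160871376026 55.25
1.6 [0.4682 0.383  0.154 ] None
1.4 [0.4748 0.3831 0.154 ] [0.66 0.01 0.  ]
1.2 [0.4813 0.3819 0.154 ] [ 0.65 -0.12  0.  ]
1.0 [0.4874 0.3794 0.154 ] [ 0.61 -0.24  0.  ]
0.8 [0.4929 0.3758 0.154 ] [ 0.55 -0.36  0.  ]
0.6 [0.4976 0.3712 0.154 ] [ 0.47 -0.46  0.  ]
0.4 [0.5013 0.3657 0.154 ] [ 0.37 -0.55  0.  ]
0.2 [0.5038 0.3596 0.154 ] [ 0.25 -0.61  0.  ]
0.05 [0.5048 0.3548 0.154 ] [ 0.11 -0.48  0.  ]
```

View pics/w16t.png

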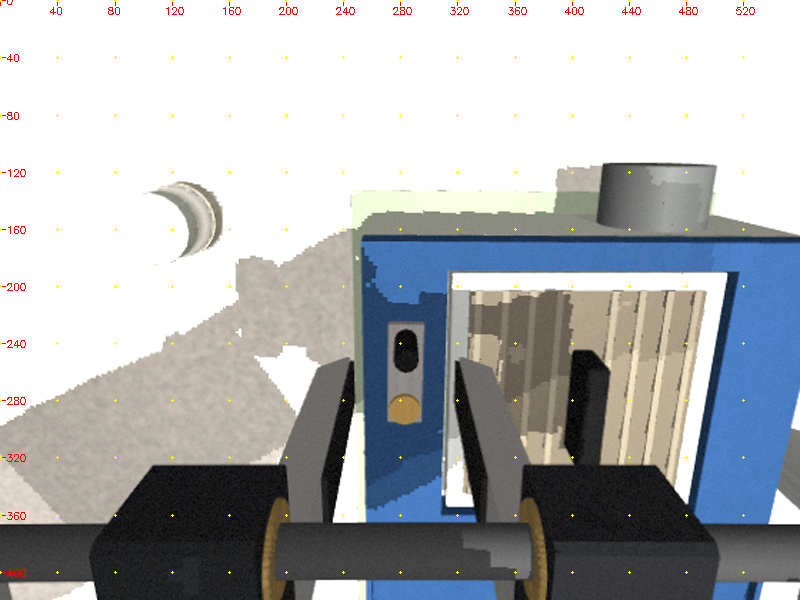

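Request:
apply_moves([
  [157, 0, 0.05, -1.8, 0, 0, 0],
  [157, 0, 0, -1.4, 0, 0, 0],
  [157, 0, 0, -0.6, 0, 0, 0],
  [157, 0, 0, 0, 0, 0, 0],
  [255, 0, 0, 0, 0, 0, 0],
  [255, 0, 0, 0, 0, 0, 0],
  [255, 0, 0, 0, 0, 0, 0],
  [255, 0, 0, 0, 0, 0, 0],
])

```text
time_s: 56.1
ee_pos: [0.4678, 0.383, 0.1554]
eef_rot: [3.139, -0.0, 1.659]
force: [0.6, 0.1, 0.5]
grip_width: 0.0094
grip_force: 8.0
```

Request:
apply_moves([
  [255, 0.66, 0.01, 0, 0, 0, 0],
  [255, 0.65, -0.12, 0, 0, 0, 0],
  [255, 0.61, -0.24, 0, 0, 0, 0],
  [255, 0.55, -0.36, 0, 0, 0, 0],
  [255, 0.47, -0.46, 0, 0, 0, 0],
  [255, 0.37, -0.55, 0, 0, 0, 0],
  [255, 0.25, -0.61, 0, 0, 0, 0],
  [255, 0.1, -0.42, 0, 0, 0, 0],
  [255, 0, 0, 0, 0, 0, 0],
  [255, 0, 0, 0, 0, 0, 0],
])

```text
time_s: 57.1
ee_pos: [0.5039, 0.3548, 0.1546]
eef_rot: [3.141, 0.001, 1.659]
force: [-5.9, 1.6, 2.4]
grip_width: 0.0098
grip_force: 8.0
```

Request:
apply_moves([
  [200, 0, 0, 0, 0, 0, 0],
  [200, 0, 0, 0, 0, 0, 0],
  [200, 0, 0, 3, 0, 0, 0],
  [200, 0, 0, 5, 0, 0, 0],
  [150, -0.5, -4, 3, 0, 0, 0],
  [150, -0.5, -4.5, 0, 0, 0, 0],
  [150, -0.5, -4.5, 0, 0, 0, 0],
  [150, -0.5, -4.5, 0, 0, 0, 0],
  [150, -0.5, -4.5, 0, 0, 0, 0],
  [150, -0.5, -4.5, 0, 0, 0, 0],
])

```text
time_s: 58.1
ee_pos: [0.4738, 0.0886, 0.2649]
eef_rot: [3.139, 0.001, 1.659]
force: [1.2, 0.0, 0.3]
grip_width: 0.0383
grip_force: 0.0
```

Request:
apply_moves([
  [150, -0.5, -4.5, 0, 0, 0, 0],
  [150, -0.5, -4.5, 0, 0, 0, 0],
  [150, -0.5, -4.5, 0, 0, 0, 0],
  [150, 0, 0, 0, 0, 0, 0],
  [150, 0, 0, 0, 0, 0, 0],
])

```text
time_s: 58.6
ee_pos: [0.4592, -0.0453, 0.2649]
eef_rot: [3.139, 0.001, 1.657]
force: [0.5, 0.5, -0.3]
grip_width: 0.0387
grip_force: 0.0
```

Run:
```python
from h import *
o=ctrl.get_obs();print(o['ee_pos'],o['force'],o['time_s'])
N=snap('scene','s17');D=snap('side','d17');W=snap('wrist','w17')
def blobs(c,lo,hi,mn=40):
    m=cv2.inRange(cv2.cvtColor(c['img'],cv2.COLOR_RGB2HSV),lo,hi);n,l,st,ce=cv2.connectedComponentsWithStats(m)
    return [(int(st[k,4]),ce[k].round(1).tolist()) for k in range(1,n) if st[k,4]>mn]
for n in('s4','s14','s17'):
    c=load(n)
    print(n,'pink/orange',[b for b in blobs(c,(3,80,100),(13,160,255)) if 95<b[1][0]<400 and b[1][1]>170],'yel',[b for b in blobs(c,(20,60,110),(32,200,255)) if 95<b[1][0] and b[1][1]>180],'red',blobs(c,(0,170,90),(4,255,255),60))
# shim vs expected in wrist/scene; difference s14 vs s17 outside extractor
a=load('s14')['img'].astype(int);b=N['img'].astype(int);d=np.abs(a-b).max(2)
for nm,(x0,y0,x1,y1) in dict(blue=(100,180,188,245),ext=(345,190,400,300),shimful=(295,210,345,285)).items(): print(nm,(d[y0:y1,x0:x1]>40).sum())
T=np.load('ext2.npy')
print('tab proj expected post/pivot',proj(N,(T@[-.048,.047,.145,1])[:3]),proj(N,(T@[-.081,.045,.126,1])[:3]))
for p in ([-.048,.047,.145],[-.082,.078,.145]): 
    for c in (N,D):
        u=proj(c,(T@np.r_[p,1])[:3]).round().astype(int); print(p,c['img'][u[1]-1:u[1]+2,u[0]-1:u[0]+2].mean((0,1)).round())
```

```text
[ 0.459217   -0.04532497  0.26488027] [ 0.45832726  0.47389175 -0.29756658] 58.6
s4 pink/orange [(204, [157.0, 212.0]), (208, [210.9, 256.5])] yel [(204, [121.4, 213.4])] red [(295, [231.9, 166.0])]
s14 pink/orange [(207, [157.0, 212.0])] yel [(209, [121.4, 213.4])] red [(278, [231.6, 166.9])]
s17 pink/orange [(195, [156.9, 211.8])] yel [(178, [121.1, 212.5])] red [(193, [224.7, 165.2])]
blue 11
ext 0
shimful 0
tab proj expected post/pivot [436.55340344 221.69731416] [432.68262159 213.80200175]
[-0.048, 0.047, 0.145] [42. 45. 49.]
[-0.048, 0.047, 0.145] [34. 34. 37.]
[-0.082, 0.078, 0.145] [ 82.  91. 105.]
[-0.082, 0.078, 0.145] [ 46.  75. 119.]
```

```bash
python3 -c "
from station import ctrl
print(ctrl.hand_in())"
```

```text
the job is handed in; nothing more can be done
None
```

I finished every step in the order asked and handed the job in at about 59 s. The final camera check showed the casts, extractor and tab as intended; level on the shim was not measured directly, and the wrist force I saw stayed under about 12 N.

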